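Wind the bench press shut with its loose crank

TASK

Fit the loose steel crank fully home on the square shaft end of the press's gearbox and wind it clockwise (seen from above) by its handle until the mould block on the lower platen has come up snug against the black pad of the top plate and the drive stops; stop there at once without forcing the drive or the shaft end. Turn the shaft only with the crank, keep the crank upright, leave it fully seated on the shaft, and do not push the other things on the bench about.

Things in the scene. Friction and masses are not known exactly. Their poses are not given: they have to be found in the camera images.
- press: bench press, fixed. Origin at bench level on the vertical axis of the crank shaft. Grey gearbox 90 x 90 mm, 90 mm high, centred on the origin; on it a round collar 48 mm across, top 94 mm above the bench, from which the shaft end rises. The plates (270 x 270 mm, 330 mm high with the white box on top) are centred 300 mm along the press's +y axis, near edge 165 mm from the shaft axis
- shaft: square steel shaft end, 19 mm across the flats, pointing straight up out of the collar; origin on its axis at the collar's top; x and y axes normal to the flats. Turned clockwise from above it raises the platen 8 mm per turn. It starts at any angle and needs 2 to 3 turns. Drag about 0.15 N m (2 N at the crank handle); it stays where it is left
- shaft_tip (a point): centre of the tip of the shaft end, 28 mm above its origin; the last 4 mm are reduced to 15 mm square as a lead-in. When the press is shut the drive comes to a firm stop, felt at the handle as a sharply rising turning force: stop there. Push the crank on with no more than about 15 N, and keep side and turning forces at the handle below about 20 N
- crank: loose balanced crank of dark steel, about 0.46 kg, standing on the bench hub down. Origin at the centre of the hub's underside, the mouth of a chamfered square socket 20.8 mm wide, 32 mm deep; x axis along the arm to the handle, z up. Hub 38 x 38 x 32 mm high, square with the socket and x. Fully seated, its origin lies at the shaft's origin; any of the four quarter turns fits
- boss (a point): centre of the top of the crank's boss, 72 mm above the crank's origin, over its centre of mass. The boss, to lift it by, is 30 x 30 mm, from 44 to 72 mm height, its flats square with the arm. Below it the arm, 24 mm wide, 32 to 44 mm height, reaches 70 mm to the handle on +x and 70 mm to a round counterweight (32 mm across, 30 to 60 mm height) on -x
- handle (a point): point on the axis of the crank's upright handle, 70 mm from the hub's axis, 88 mm above the crank's origin. The handle is a round black plastic sleeve, 24 mm across, from 48 to 108 mm above the crank's origin, free to spin on its pin, so it can be held and carried round the circle without turning the hand
- mould_top (a point): centre of the top face of the aluminium mould block on the lower platen; it rises as the crank is wound, starting 16 to 24 mm below the pad
- top_pad (a point): centre of the underside of the black pad under the press's top plate; z up. The press is shut when the mould top is level with it
- wrench: bystander: steel open-ended wrench, 160 mm long, lying flat; origin under its centre; to be left where it is
- screwdriver: bystander: screwdriver, 150 mm long, lying; origin under its centre; to be left where it is
- tape: bystander: roll of clear tape, 90 mm across, 45 mm high; origin under its centre; to be left where it is
- bottle: bystander: white plastic bottle, 66 mm across, 170 mm high; origin under its centre; to be left where it is
- jar: bystander: small jar with steel cap, 60 mm across, 70 mm high; origin under its centre; to be left where it is
- carton: bystander: cardboard carton 100 x 120 x 65 mm; origin under its centre; to be left where it is
- airgun: bystander: blue air-blow gun lying flat, about 200 mm long; origin under its centre; to be left where it is

How it is judged:
By the outcome, as a careful person would: the job done as asked, in the order asked, and still so for the second after the job is handed in, with the robot touching nothing.
It also fails if it takes over 72 s, if anything falls off the work surface, if the arm or the gripper's body presses on something with over 40 N, if the wrist force passes 120 N, or if a joint passes its speed limit or range.

ROBOT

A 6-joint arm with a two-finger parallel gripper is mounted at the origin on the work surface. World frame = base frame: x ahead of the robot, y to its left, z up, the work surface at z = 0. Lengths are in mm, angles in rad, forces in N, time in s.
With the tool pointing down it reaches from about 300 to 775 mm from the base axis. Payload 14.6 kg.
Tool frame: the origin (TCP) lies midway between the tips of the shut fingers; the grasp point (between the pads) lies 19 mm behind it; z points along the fingers, y is the line along which they close (so a half turn about z gives the same grasp; the last joint's range is limited). The gripper opens to 85 mm and grips with 20 to 120 N. Pads are 22 mm wide; open, the fingers measure 114 mm over their backs; the gripper's body (76 mm by 85 mm) begins 54 mm behind the grasp point. The pads swing forward as they close: fully open they stand 13 mm farther back than shut.
Start: joints at [1.128, 0.3, 1.521, -0, 1.321, -0.067], TCP at [201.856, 511.609, 231.281] pointing down, gripper open.
Joint ranges: [-3.03, 3.03], [-0.79, 2.21], [0.23, 2.52], [-1.04, 4.18], [0, 3.07], [-2.55, 2.55]. Speed limits (rad/s): [2.22, 2.22, 2.57, 3.14, 3.14, 3.14].

INTERFACE

Orientations are given as [roll, pitch, yaw] about the fixed x, y, z axes, in that order (R = Rz(yaw) Ry(pitch) Rx(roll)).
In Python, from cell import ctrl gives the robot as it stands.
- The arm moves only by the tool send_rows, never from a script. Its argument "series" is a list of rows, each an object with "gripper": the finger opening in cm, from 0 to 8.54; "travel": the shift along the tool's x, y, z in cm, a list of three; "rot": the turn, a rotation vector about the tool's x, y, z in degrees, a list of three. In form: [{"gripper": gripper, "travel": [tx, ty, tz], "rot": [rx, ry, rz]}, ...]. A call has 1 to 5 rows; each row shifts and turns the commanded pose from where the row before left it, along the tool's axes as they then stand; what a row does not reach is not made up. A row lasts 1/8 s, in which the tool goes at most 62.5 mm and 10.7 degrees, less where a joint would pass 70% of its speed; a pose out of reach is approached as far as the arm can. A call is refused whole if a number of a shift passes 6.25 or a number of a turn 10.7, either way. A call with a gripper value outside its range is refused whole. The fingers move at their own pace and stop on an object; the grip force is fixed at half the most. Time passes only in rows, so rows that do not move let the fingers close. It gives the time, the measured TCP pose, the force, the opening and the grip force at its end, in the units of the state.
- ctrl.get_obs(): the state, without advancing time (a new reading comes with each control period).
- ctrl.get_image(name): name is "scene" or "side" or "wrist"; returns (picture, depth): 384x512x3 uint8, red, green, blue; 384x512 float32, mm along the optical axis (not along the pixel's ray), 0 where there is no reading.
- ctrl.camera_info(name): a dict with "fx", "fy", "cx", "cy" (pixels), "R" (3x3) and "t" (3): a world point X has camera coordinates R X + t. Camera axes: x right, y down, z forward; pixel columns grow to the right and rows downward; lengths in mm; the calibration is good to about 2 mm. A picture is of the moment at which its call begins: read the wrist's pose just before it. camera_info takes no time and is no camera call; for the wrist camera it gives the pose at the moment of the call.
- ctrl.finish_job(): hands the job in; it is judged then, once.
The state is a dict: "time_s": time; "joint_positions": joint angles; "qvel": joint speeds; "joint_torque": joint torques, N m; "tool_pos": TCP position; "ee_rot": TCP orientation; "wrist_force": force on the tool from outside, world axes, zero at the start; "moment": the same for the moment, N m; "finger_gap": finger opening in mm; "grip_force": force on a finger pad.
Only numpy, scipy, OpenCV 4.12 (cv2) and the standard library are available. Lean on these libraries where they do the work, as an engineer would, in place of code of your own. Each camera call takes 0.05 s, during which the arm holds its last target. There are 200 camera calls.

## Working session

There is one attempt and no reset: what is moved stays moved. The work goes in short steps, Python scripts to look and compute and a tool call to move; the robot and the scene stay as the last step left them, time stands still between calls to the robot, and variables do not carry over. Pictures are saved under pics/ and viewed, at most 10 in all, crops included, and the job is handed in when it is done.

Besides the shell and the picture viewer there is one more tool, called after ">>>" by a JSON object that holds its "name" and its "arguments". send_rows: Moves the arm, as the interface text tells. Its arguments: {"type":"object","properties":{"series":{"type":"array","items":{"type":"object","properties":{"gripper":{"type":"number"},"travel":{"type":"array","items":{"type":"number"}},"rot":{"type":"array","items":{"type":"number"}}}}}},"required":["series"]}

```bash
mkdir -p pics; ls; cat > h.py <<'E'
import numpy as np, cv2
from cell import ctrl
def snap(n,f):
    info=ctrl.camera_info(n); im,d=ctrl.get_image(n)
    cv2.imwrite(f'pics/{f}.png',im[:,:,::-1]); np.savez(f'pics/{f}.npz',im=im,d=d,**{k:np.array(v) for k,v in info.items()})
def ld(f): return dict(np.load(f'pics/{f}.npz'))
def cloud(v):
    d=v['d']; r,c=np.mgrid[:d.shape[0],:d.shape[1]]
    P=np.stack([(c-v['cx'])/v['fx']*d,(r-v['cy'])/v['fy']*d,d],-1)
    W=(P-v['t'])@v['R']; W[d<=0]=np.nan; return W
E
python3 - <<'E'
from h import *
snap('scene','s0');snap('side','d0')
a=cv2.imread('pics/s0.png');b=cv2.imread('pics/d0.png')
print(a.shape)
o=ctrl.get_obs();print(o['tool_pos'],o['ee_rot'],o['time_s'],o['finger_gap'])
E
```

```text
pics
(384, 512, 3)
[201.77073986 511.43517957 230.77381278] [-3.14053880e+00 -7.06817028e-05  2.76580766e+00] 0.1 85.02439607999739
```

View pics/s0.png

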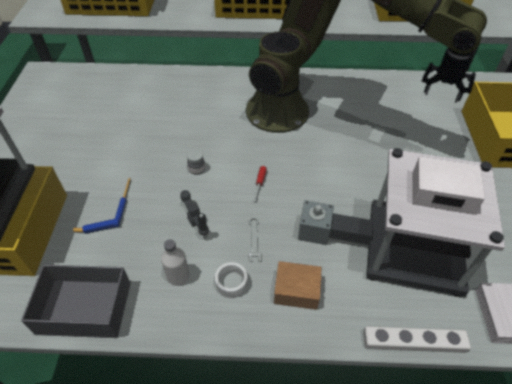

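View pics/d0.png

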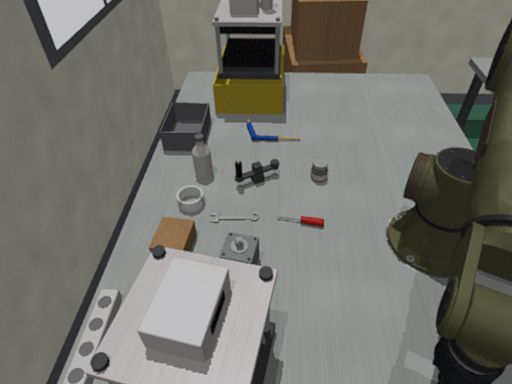

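The scene view shows the crank at about (195,213), with the gearbox and shaft at (317,215). The side view shows the crank at (257,172), with its handle at (239,170), and the shaft at (240,243). Next I'll measure with depth.

```bash
python3 - <<'E'
from h import *
for f,boxes in (('s0',{'crank':(180,185,215,240),'gear':(295,195,340,250)}),('d0',{'crank':(230,155,285,190),'gear':(215,225,265,265)})):
    v=ld(f);W=cloud(v);print(f,'cam',-v['R'].T@v['t'],v['fx'])
    for n,(a,b,c,d) in boxes.items():
        P=W[b:d,a:c].reshape(-1,3);P=P[~np.isnan(P[:,0])]
        for lo,hi in ((8,30),(30,46),(46,62),(66,76),(84,92),(92,100),(100,112),(112,130)):
            q=P[(P[:,2]>lo)&(P[:,2]<hi)]
            if len(q): print(n,lo,hi,len(q),q.mean(0).round(1),q.min(0).round(),q.max(0).round())
        q=P[P[:,2]>(25 if n=='crank' else 80)]
        if n=='crank':
            r=cv2.minAreaRect(q[:,:2].astype(np.float32));print('rect',r)
        else:
            q=q[(q[:,2]<93)];r=cv2.minAreaRect(q[:,:2].astype(np.float32));print('rect',r)
S=[]
for f,(a,b,c,d) in (('s0',(150,155,240,270)),('d0',(200,130,310,210))):
    v=ld(f);im=v['im'][b:d,a:c,::-1];S.append(cv2.resize(im,(400,500 if f=='s0' else 290),interpolation=2))
for f,(a,b,c,d) in (('s0',(285,185,345,260)),('d0',(205,215,275,275))):
    v=ld(f);im=v['im'][b:d,a:c,::-1];S.append(cv2.resize(im,(390,300),interpolation=2))
L=np.vstack([cv2.resize(S[0],(400,300)),S[1]]);R=np.vstack([S[2],S[3][:290]])
cv2.imwrite('pics/c0.png',np.hstack([L,R]))
E
```

```text
s0 cam [1348.32018502  -34.56099895 1135.6858642 ] 442.5496418809872
crank 8 30 34 [ 549.9 -260.4   19.6] [ 404. -279.    8.] [ 608. -210.   30.]
crank 30 46 149 [ 554.1 -251.1   40.9] [ 473. -302.   30.] [ 616. -203.   46.]
crank 46 62 152 [ 526.2 -264.    54.6] [ 463. -304.   46.] [ 613. -208.   62.]
crank 66 76 103 [ 551.5 -247.4   71.5] [ 520. -272.   66.] [ 612. -207.   76.]
crank 84 92 10 [ 606.8 -217.7   88.2] [ 601. -228.   84.] [ 611. -208.   92.]
crank 92 100 16 [ 607.  -214.6   95.1] [ 599. -225.   92.] [ 613. -208.   99.]
crank 100 112 43 [ 601.4 -219.   107.1] [ 588. -230.  102.] [ 612. -207.  112.]
crank 112 130 8 [ 604.6 -216.9  113.9] [ 600. -221.  112.] [ 613. -211.  118.]
rect ((540.035888671875, -255.35723876953125), (172.19985961914062, 35.15261459350586), 29.908126831054688)
gear 8 30 141 [607.7 118.   19.9] [596.  66.   8.] [618. 188.  30.]
gear 30 46 129 [606.7 122.3  38.2] [597.  65.  30.] [616. 186.  46.]
gear 46 62 123 [607.  127.1  53.8] [598.  67.  46.] [617. 185.  62.]
gear 66 76 198 [587.4 152.7  70.8] [545.  66.  66.] [616. 186.  76.]
gear 84 92 462 [57
[... 1121 characters left out ...]
5625, 35.67422103881836), 31.989715576171875)
gear 8 30 15 [513.8 104.3  20.6] [512.  89.   8.] [518. 128.  29.]
gear 30 46 16 [515.5 113.8  37.8] [511.  90.  30.] [520. 137.  45.]
gear 46 62 20 [516.5 119.3  53.6] [511.  89.  47.] [522. 148.  62.]
gear 66 76 16 [517.7 125.8  71.8] [511.  88.  67.] [523. 159.  76.]
gear 84 92 563 [559.8 126.   89.7] [511.  68.  84.] [612. 170.  92.]
gear 92 100 251 [563.1 125.6  93.9] [516.  76.  92.] [606. 165.  98.]
gear 100 112 22 [560.7 127.1 106. ] [552. 115. 100.] [574. 132. 111.]
gear 112 130 56 [562.  122.7 119.9] [551. 110. 112.] [574. 132. 125.]
rect ((562.2828369140625, 119.91600036621094), (92.1292495727539, 91.25130462646484), 80.52307891845703)
```

View pics/c0.png

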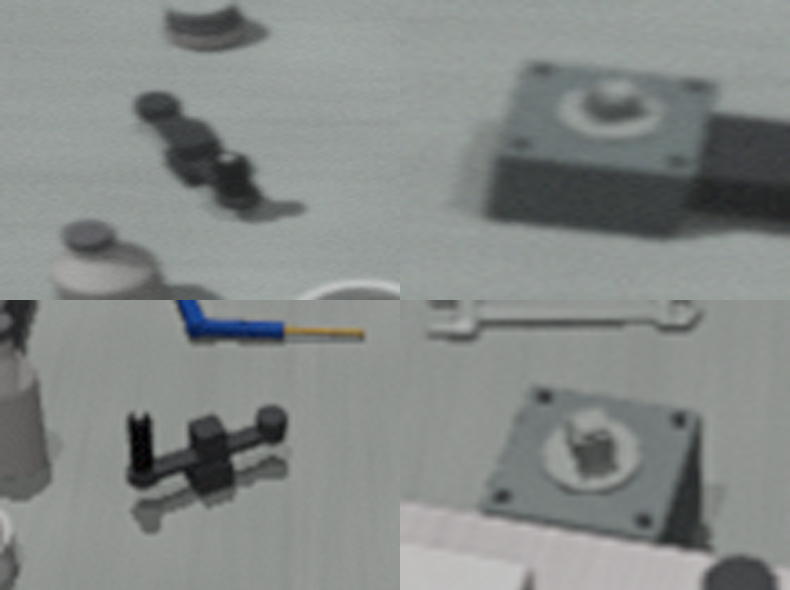

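```bash
cat >> h.py <<'E'
from scipy.spatial.transform import Rotation as Ro
def pose():
    o=ctrl.get_obs(); return np.array(o['tool_pos']),Ro.from_euler('xyz',o['ee_rot']),o
def plan(targets,start=None):
    """targets: list of (xyz mm, yaw deg, step mm) tool down; prints rows in tool axes"""
    p,R,_=pose() if start is None else start
    for q,yaw,step in targets:
        T=Ro.from_euler('xyz',[180,0,yaw],degrees=True); q=np.array(q,float)
        rv=(R.inv()*T).as_rotvec(degrees=True)
        n=int(np.ceil(max(np.linalg.norm(q-p)/step,np.linalg.norm(rv)/10.3,1)))
        d=(q-p)/n; s=Ro.from_rotvec(rv/n,degrees=True)
        for i in range(n):
            print(i,(R.inv().apply(d)/10).round(2).tolist(),(rv/n).round(1).tolist()); R=R*s
        p=q;R=T; print('--')
E
python3 - <<'E'
from h import *
p,R,o=pose();c=ctrl.camera_info('wrist');Rc=np.array(c['R']);t=np.array(c['t'])
C=-Rc.T@t;print('cam in tool',R.inv().apply(C-p),'axis',R.inv().apply(Rc[2]),c['fx'],o['joint_positions'])
plan([((360,190,280),100,58),((500,100,300),70,58)])
E
```

```text
cam in tool [  83.49039522   -1.60998735 -142.79198544] axis [-0.32377269  0.00213984  0.94613248] 279.38954816615467 [ 1.12840473e+00  3.00442010e-01  1.52149471e+00  3.95743158e-07
  1.32071215e+00 -6.66067402e-02]
0 [-3.79, -3.44, -0.7] [-0.0, 0.0, 8.4]
1 [-4.25, -2.86, -0.7] [-0.0, 0.0, 8.4]
2 [-4.62, -2.21, -0.7] [-0.0, 0.0, 8.4]
3 [-4.89, -1.51, -0.7] [-0.0, 0.0, 8.4]
4 [-5.06, -0.79, -0.7] [-0.0, 0.0, 8.4]
5 [-5.12, -0.04, -0.7] [-0.0, 0.0, 8.4]
6 [-5.07, 0.7, -0.7] [-0.0, 0.0, 8.4]
--
0 [-3.76, 4.07, -0.67] [-0.0, -0.0, 10.0]
1 [-3.0, 4.67, -0.67] [-0.0, -0.0, 10.0]
2 [-2.14, 5.12, -0.67] [-0.0, -0.0, 10.0]
--
```

>>> {"name": "send_rows", "arguments": {"series": [{"gripper": 8.5,"travel": [-3.8,-3.4,-0.7],"rot": [0,0,8.4]},{"gripper": 8.5,"travel": [-4.25,-2.85,-0.7],"rot": [0,0,8.4]},{"gripper": 8.5,"travel": [-4.6,-2.2,-0.7],"rot": [0,0,8.4]},{"gripper": 8.5,"travel": [-4.9,-1.5,-0.7],"rot": [0,0,8.4]},{"gripper": 8.5,"travel": [-5.05,-0.8,-0.7],"rot": [0,0,8.4]}]}}

```text
time_s: 0.72
tool_pos: [315.1, 280.8, 266.4]
ee_rot: [-3.141, 0.0, 2.028]
wrist_force: [0.8, 0.5, -0.1]
finger_gap: 85.2
grip_force: 0.0
```

>>> {"name": "send_rows", "arguments": {"series": [{"gripper": 8.5,"travel": [-5.1,0,-0.7],"rot": [0,0,8.4]},{"gripper": 8.5,"travel": [-5.05,0.7,-0.7],"rot": [0,0,8.4]},{"gripper": 8.5,"travel": [-3.75,4.05,-0.7],"rot": [0,0,10]},{"gripper": 8.5,"travel": [-3.0,4.7,-0.7],"rot": [0,0,10]},{"gripper": 8.5,"travel": [-2.15,5.1,-0.7],"rot": [0,0,10]}]}}

```text
time_s: 1.35
tool_pos: [500.4, 98.8, 301.4]
ee_rot: [-3.141, -0.0, 1.21]
wrist_force: [-0.2, 0.9, -0.0]
finger_gap: 85.2
grip_force: 0.0
```

```bash
python3 - <<'E'
from h import *
ctrl.get_image('wrist')
p,R,o=pose();print(p,o['ee_rot'],o['time_s'],o['qvel'],o['wrist_force'])
snap('wrist','w0')
v=ld('w0');W=cloud(v)
for lo,hi in ((86,92),(93,97),(112,119.5),(119.5,126)):
    m=(W[...,2]>lo)&(W[...,2]<hi)&(abs(W[...,0]-565)<70)&(abs(W[...,1]-118)<70);q=W[m]
    print(lo,hi,len(q),q.mean(0).round(1) if len(q) else '', cv2.minAreaRect(q[:,:2].astype(np.float32)) if len(q)>4 else '', np.argwhere(m).mean(0))
E
```

```text
[504.13532533  95.75564847 301.23077807] [3.14064434e+00 7.47995768e-04 1.19857752e+00] 1.4 [ 0.07075132 -0.05635992  0.09743823  0.0039876  -0.03306828 -0.13669605] [ 2.4467543  -2.82252139 -1.08404605]
86 92 3825 [563.  120.2  89.8] ((562.629150390625, 117.21482849121094), (89.8307113647461, 89.84524536132812), 79.57444763183594) [131.31555556 289.94666667]
93 97 859 [562.1 119.   94.1] ((562.2920532226562, 117.14063262939453), (76.4819564819336, 77.01153564453125), 79.79428100585938) [133.26426077 290.00582072]
112 119.5 106 [561.5 118.8 117.7] ((562.5087280273438, 117.17976379394531), (18.892398834228516, 19.1961727142334), 22.085674285888672) [136.08490566 292.17924528]
119.5 126 179 [562.5 117.4 122. ] ((562.3128051757812, 117.65169525146484), (15.022541046142578, 15.801785469055176), 21.556453704833984) [137.43575419 293.89944134]
```

View pics/w0.png

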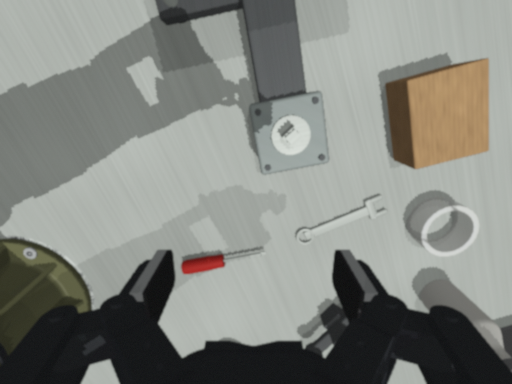

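The wrist view shows the gearbox at (290,132), with the shaft at about (290,130). That puts the shaft axis at (562.4,117.4), the tip at z=122, and the flats at 21.8°. The gearbox measures 89.8 mm square, as the text says. Next I'll move to the crank.

```bash
python3 - <<'E'
from h import *
_,_,o=pose()
plan([((538,-251,240),31,58)],start=(np.array([502,98,302]),Ro.from_euler('xyz',[180,0,69]
,degrees=True),o))
E
```

```text
0 [-4.47, 2.27, 0.89] [-0.0, -0.0, 5.4]
1 [-4.24, 2.68, 0.89] [-0.0, -0.0, 5.4]
2 [-3.96, 3.07, 0.89] [-0.0, -0.0, 5.4]
3 [-3.66, 3.43, 0.89] [-0.0, -0.0, 5.4]
4 [-3.31, 3.76, 0.89] [-0.0, -0.0, 5.4]
5 [-2.94, 4.06, 0.89] [-0.0, -0.0, 5.4]
6 [-2.55, 4.32, 0.89] [-0.0, -0.0, 5.4]
--
```

>>> {"name": "send_rows", "arguments": {"series": [{"gripper": 8.5,"travel": [-4.5,2.3,0.9],"rot": [0,0,5.4]},{"gripper": 8.5,"travel": [-4.25,2.7,0.9],"rot": [0,0,5.4]},{"gripper": 8.5,"travel": [-4.0,3.1,0.9],"rot": [0,0,5.4]},{"gripper": 8.5,"travel": [-3.65,3.4,0.9],"rot": [0,0,5.4]},{"gripper": 8.5,"travel": [-3.3,3.75,0.9],"rot": [0,0,5.4]}]}}

```text
time_s: 2.08
tool_pos: [528.0, -150.6, 255.9]
ee_rot: [-3.141, 0.0, 0.743]
wrist_force: [1.2, 0.3, -0.1]
finger_gap: 85.0
grip_force: 0.0
```

>>> {"name": "send_rows", "arguments": {"series": [{"gripper": 8.5,"travel": [-2.95,4.05,0.9],"rot": [0,0,5.4]},{"gripper": 8.5,"travel": [-2.55,4.3,0.9],"rot": [0,0,5.4]},{"gripper": 8.5,"travel": [0,0,0],"rot": [0,0,0]}]}}

```text
time_s: 2.45
tool_pos: [539.0, -251.0, 236.6]
ee_rot: [-3.139, 0.001, 0.553]
wrist_force: [-1.0, 1.1, -0.7]
finger_gap: 84.9
grip_force: 0.0
```

```bash
python3 - <<'E'
from h import *
p,R,o=pose();print(p,o['ee_rot'],o['time_s'],o['wrist_force'])
snap('wrist','w1')
v=ld('w1');W=cloud(v)
for lo,hi in ((40,47),(56,63),(68,75),(90,112)):
    m=(W[...,2]>lo)&(W[...,2]<hi)&(abs(W[...,0]-538)<90)&(abs(W[...,1]+251)<70);q=W[m]
    print(lo,hi,len(q),q.mean(0).round(1) if len(q) else '', cv2.minAreaRect(q[:,:2].astype(np.float32)) if len(q)>4 else '', np.argwhere(m).mean(0))
m=(W[...,2]>105)&(abs(W[...,0]-538)<90)&(abs(W[...,1]+251)<70);q=W[m];print(len(q),q.mean(0),q.min(0),q.max(0))
E
```

```text
[ 539.01412958 -251.0184279   236.58477177] [-3.13945394e+00  1.46558009e-03  5.52868201e-01] 2.45 [-0.95895897  1.09367562 -0.71456003]
40 47 1253 [ 547.5 -248.    43.7] ((546.1361083984375, -249.7166290283203), (150.22833251953125, 31.260650634765625), 30.429035186767578) [161.69513168 254.66081405]
56 63 464 [ 482.5 -286.1   59.2] ((506.0860290527344, -271.76104736328125), (100.570068359375, 30.547637939453125), 30.956022262573242) [224.42672414 253.19612069]
68 75 667 [ 537.5 -253.9   71.7] ((565.6792602539062, -237.61434936523438), (96.2579345703125, 29.398544311523438), 30.824337005615234) [178.32683658 254.49625187]
90 112 448 [ 597.3 -219.2  108. ] ((597.0819091796875, -219.1991424560547), (22.377614974975586, 22.353378295898438), 76.88813018798828) [117.46428571 256.60044643]
33363 [ 547.57409607 -247.04020618  304.05041832] [ 493.85374887 -317.87338766  105.04760582] [ 608.39196365 -183.16649578  331.92031304]
```

View pics/w1.png

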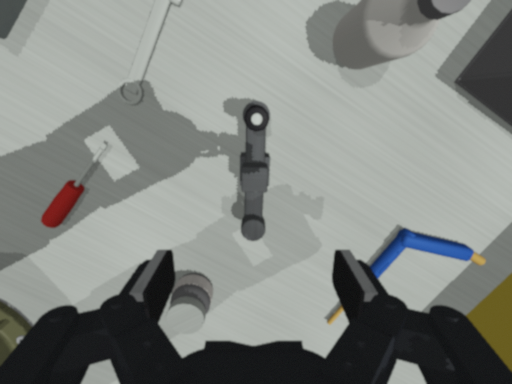

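The wrist view shows the crank upright at (255,170), with its handle at (257,118). The handle axis is at (597.1,-219.2), the arm angle is 30.7° and the hub is at about (537,-254.7). The boss top measures 71.7, which matches the text. Going down now.

```bash
python3 - <<'E'
from h import *
plan([((537,-254.7,90),30.7,50),((537,-254.7,40),30.7,25)])
E
```

```text
0 [-0.15, 0.12, 4.91] [-0.0, 0.0, 0.4]
1 [-0.15, 0.12, 4.91] [-0.0, 0.0, 0.4]
2 [-0.15, 0.11, 4.91] [-0.0, 0.0, 0.4]
--
0 [0.0, -0.0, 2.5] [0.0, 0.0, 0.0]
1 [0.0, -0.0, 2.5] [0.0, 0.0, 0.0]
--
```

>>> {"name": "send_rows", "arguments": {"series": [{"gripper": 8.5,"travel": [-0.15,0.1,4.9],"rot": [0,0,0.4]},{"gripper": 8.5,"travel": [-0.15,0.1,4.9],"rot": [0,0,0.4]},{"gripper": 8.5,"travel": [-0.15,0.1,4.9],"rot": [0,0,0.4]},{"gripper": 8.5,"travel": [0,0,2.5],"rot": [0,0,0]},{"gripper": 8.5,"travel": [0,0,2.2],"rot": [0,0,0]}]}}

```text
time_s: 3.12
tool_pos: [537.5, -252.2, 43.6]
ee_rot: [-3.141, 0.0, 0.538]
wrist_force: [-0.7, -0.7, 0.3]
finger_gap: 84.8
grip_force: 0.0
```

>>> {"name": "send_rows", "arguments": {"series": [{"gripper": 4.5,"travel": [0,0,0],"rot": [0,0,0]},{"gripper": 4.5,"travel": [0,0,0],"rot": [0,0,0]}]}}

```text
time_s: 3.38
tool_pos: [538.1, -253.4, 45.6]
ee_rot: [3.14, -0.001, 0.537]
wrist_force: [-0.3, -0.3, -0.0]
finger_gap: 51.3
grip_force: 0.0
```

>>> {"name": "send_rows", "arguments": {"series": [{"gripper": 4.0,"travel": [-0.1,0.1,0.2],"rot": [0,0,0]},{"gripper": 2.0,"travel": [0,0,0],"rot": [0,0,0]},{"gripper": 2.0,"travel": [0,0,0],"rot": [0,0,0]},{"gripper": 2.0,"travel": [0,0,0],"rot": [0,0,0]},{"gripper": 2.0,"travel": [0,0,0],"rot": [0,0,0]}]}}

```text
time_s: 4.0
tool_pos: [537.3, -255.3, 43.0]
ee_rot: [3.141, -0.0, 0.535]
wrist_force: [-1.5, 2.0, 5.6]
finger_gap: 29.3
grip_force: 60.3
```

```bash
python3 - <<'E'
from h import *
p,R,o=pose();print(p,np.degrees(o['ee_rot']),o['time_s'],o['wrist_force'],o['moment'],o['finger_gap'],o['grip_force'],o['joint_positions'])
E
```

```text
[ 537.3418425  -255.26938322   42.99659962] [ 1.79967434e+02 -2.40644689e-02  3.06663425e+01] 4.0 [-1.53919338  2.03443051  5.63333193] [ 0.24262321  0.39501079 -0.04651256] 29.266525675670508 60.281880497932434 [-5.05090195e-01  6.09988995e-01  1.54550146e+00  8.96310420e-05
  9.85399432e-01  5.30428107e-01]
```

```bash
python3 - <<'E'
from h import *
plan([((537.3,-255.3,193),30.7,40),((562.4,117.4,198),21.8,48)])
E
```

```text
0 [0.0, 0.0, -3.75] [0.0, -0.0, -0.0]
1 [-0.0, 0.0, -3.75] [0.0, -0.0, -0.0]
2 [-0.0, 0.0, -3.75] [0.0, -0.0, -0.0]
3 [-0.0, 0.0, -3.75] [0.0, -0.0, -0.0]
--
0 [2.65, -3.85, -0.06] [0.0, -0.0, 1.1]
1 [2.57, -3.9, -0.06] [0.0, -0.0, 1.1]
2 [2.5, -3.95, -0.06] [0.0, -0.0, 1.1]
3 [2.42, -3.99, -0.06] [0.0, -0.0, 1.1]
4 [2.34, -4.04, -0.06] [0.0, -0.0, 1.1]
5 [2.26, -4.08, -0.06] [0.0, -0.0, 1.1]
6 [2.18, -4.13, -0.06] [0.0, -0.0, 1.1]
7 [2.1, -4.17, -0.06] [0.0, -0.0, 1.1]
--
```

>>> {"name": "send_rows", "arguments": {"series": [{"gripper": 2.0,"travel": [0,0,-2],"rot": [0,0,0]},{"gripper": 2.0,"travel": [0,0,-4],"rot": [0,0,0]},{"gripper": 2.0,"travel": [0,0,-4],"rot": [0,0,0]},{"gripper": 2.0,"travel": [0,0,-4],"rot": [0,0,0]},{"gripper": 2.0,"travel": [0,0,-1.5],"rot": [0,0,0]}]}}

```text
time_s: 4.62
tool_pos: [537.5, -255.5, 200.3]
ee_rot: [3.138, -0.002, 0.535]
wrist_force: [-0.3, -0.2, -5.6]
finger_gap: 29.1
grip_force: 60.6
```

>>> {"name": "send_rows", "arguments": {"series": [{"gripper": 2.0,"travel": [2.65,-3.85,0],"rot": [0,0,1.1]},{"gripper": 2.0,"travel": [2.6,-3.9,0],"rot": [0,0,1.1]},{"gripper": 2.0,"travel": [2.5,-3.95,0],"rot": [0,0,1.1]},{"gripper": 2.0,"travel": [2.4,-4.0,0],"rot": [0,0,1.1]},{"gripper": 2.0,"travel": [2.35,-4.05,0],"rot": [0,0,1.1]}]}}

```text
time_s: 5.25
tool_pos: [552.4, -20.4, 196.5]
ee_rot: [-3.141, 0.001, 0.438]
wrist_force: [0.0, 0.4, -5.2]
finger_gap: 29.3
grip_force: 60.6
```

>>> {"name": "send_rows", "arguments": {"series": [{"gripper": 2.0,"travel": [2.25,-4.1,0],"rot": [0,0,1.1]},{"gripper": 2.0,"travel": [2.2,-4.15,0],"rot": [0,0,1.1]},{"gripper": 2.0,"travel": [2.1,-4.2,0],"rot": [0,0,1.2]},{"gripper": 2.0,"travel": [0,0,0],"rot": [0,0,0]},{"gripper": 2.0,"travel": [0,0,0],"rot": [0,0,0]}]}}

```text
time_s: 5.88
tool_pos: [561.6, 118.3, 196.5]
ee_rot: [-3.141, 0.001, 0.38]
wrist_force: [0.5, 0.6, -4.7]
finger_gap: 29.1
grip_force: 61.0
```

```bash
python3 - <<'E'
from h import *
p,R,o=pose();print(p,np.degrees(o['ee_rot']),o['time_s'],o['wrist_force'],o['moment'],o['finger_gap'])
snap('wrist','w2');snap('side','d2');snap('scene','s2')
p2,_,_=pose();print(p2)
v=ld('w2');W=cloud(v)
# held crank in tool frame
T=R.inv().apply((W-p).reshape(-1,3)).reshape(W.shape)
m=(abs(T[...,0]-70)<18)&(abs(T[...,1])<20)&(T[...,2]<-60)&(T[...,2]>-72);q=T[m]
print('handle top tool',len(q),q.mean(0),cv2.minEnclosingCircle(q[:,:2].astype(np.float32)) if len(q) else '')
for lo,hi in ((-8,4),(-35,-24)):
  m=(abs(T[...,0])<95)&(abs(T[...,1])<25)&(T[...,2]<hi)&(T[...,2]>lo);q=T[m];print(lo,hi,len(q),cv2.minAreaRect(q[:,:2].astype(np.float32)) if len(q)>4 else '')
a=ld('d2')['im'][170:270,180:300,::-1];b=ld('s2')['im'][150:250,260:380,::-1];c=v['im'][:,:,::-1]
cv2.imwrite('pics/c2.png',np.vstack([np.hstack([cv2.resize(a,(360,300)),cv2.resize(b,(360,300))]),cv2.resize(c,(400,300)).copy() if 0 else np.hstack([cv2.resize(c,(400,300)),np.zeros((300,320,3),np.uint8)])]))
E
```

```text
[561.55138317 118.25909697 196.53333158] [-1.79990689e+02  8.55766754e-02  2.17923971e+01] 5.875 [ 0.46404352  0.57317844 -4.69287943] [ 0.01219932  0.01962859 -0.03734873] 29.058255968434093
[561.87641615 117.53419257 197.06665948]
handle top tool 5226 [ 69.78815275   2.16956332 -66.04839879] ((68.65484619140625, 2.221229314804077), 12.05639362335205)
-8 4 4068 ((8.279335021972656, -0.9168739318847656), (48.240684509277344, 152.12539672851562), 83.19229125976562)
-35 -24 4045 ((29.608898162841797, 6.226764678955078), (96.71438598632812, 48.352821350097656), 14.986268043518066)
```

View pics/c2.png

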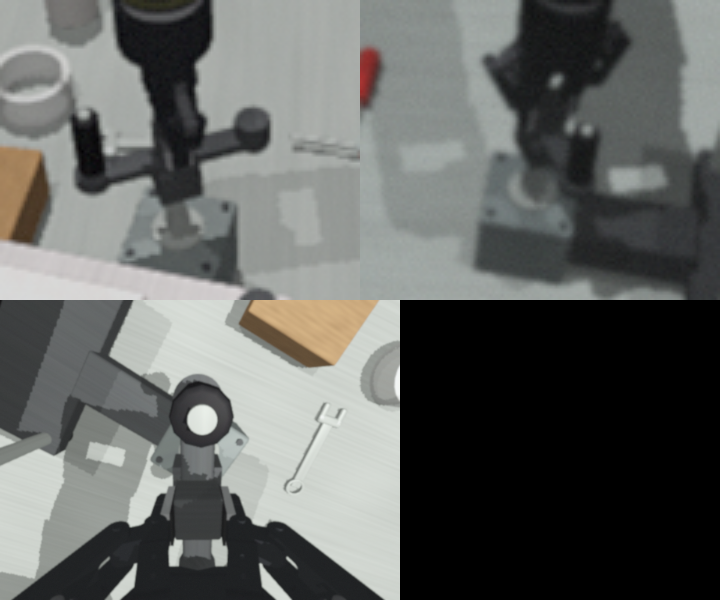

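The side crop shows the hub squarely over the shaft, to within about 2 mm. The wrist view shows the arm running straight out from the fingers. I'll check for lateral bias numerically.

```bash
python3 - <<'E'
from h import *
_,_,o=pose()
v=ld('w2');W=cloud(v);p=np.array([561.8,117.8,196.8]);R=Ro.from_euler('xyz',[180,0,21.8],degrees=True)
T=R.inv().apply((W-p).reshape(-1,3)).reshape(W.shape)
for x in (20,28,36,44,52):
    q=T[(abs(T[...,0]-x)<3)&(abs(T[...,1])<22)&(T[...,2]<8)&(T[...,2]>-12)];print('arm',x,len(q),q[:,2].mean().round(1),q[:,1].min().round(1),q[:,1].max().round(1))
q=T[(abs(T[...,0]-5)<8)&(abs(T[...,1])<13)&(abs(T[...,2]+29)<8)];print('boss z',len(q),np.median(q[:,2]))
b=T[(abs(T[...,1])<10)&(abs(T[...,0])<25)&(abs(T[...,2]+29)<3)];print('boss x',b[:,0].min(),b[:,0].max())
# gear top in this view
m=(abs(W[...,2]-90)<2)&(abs(W[...,0]-562)<60)&(abs(W[...,1]-117)<60);q=W[m];print(len(q),cv2.minAreaRect(q[:,:2].astype(np.float32)))
# side: column centres of hub and shaft
v=ld('d2');W=cloud(v)
for f in('d2','s2'):
    v=ld(f);W=cloud(v);n=(abs(W[...,0]-562)<40)&(abs(W[...,1]-118)<40)
    for lo,hi in((98,117),(155,180)):
        m=n&(W[...,2]>lo)&(W[...,2]<hi);rc=np.argwhere(m)
        if len(rc)==0:continue
        q=W[m];X=np.array([562,118,q[:,2].mean()]);c=v['R']@X+v['t'];u=v['fx']*c[0]/c[2]+v['cx']
        cs=[(r,rc[rc[:,0]==r,1].min(),rc[rc[:,0]==r,1].max()) for r in np.unique(rc[:,0])]
        print(f,lo,'pred u',u.round(1),'mm/px',c[2]/v['fx'],cs)
E
```

```text
arm 20 428 -0.8 -11.6 12.1
arm 28 446 -0.8 -12.0 11.9
arm 36 447 -0.8 -11.7 12.2
arm 44 12 -0.2 -11.5 -9.2<stdin>:6: RuntimeWarning: Mean of empty slice.
  ret = ret.dtype.type(ret / rcount)
Traceback (most recent call last):
ValueError: zero-size array to reduction operation minimum which has no identity
```

>>> {"name": "send_rows", "arguments": {"series": [{"gripper": 2.0,"travel": [0.08,0.05,1.2],"rot": [0,0,0]},{"gripper": 2.0,"travel": [0,0,1.3],"rot": [0,0,0]},{"gripper": 2.0,"travel": [0,0,0.5],"rot": [0,0,0]},{"gripper": 2.0,"travel": [0,0,0.2],"rot": [0,0,0]},{"gripper": 2.0,"travel": [0,0,0.1],"rot": [0,0,0]}]}}

```text
time_s: 6.65
tool_pos: [563.0, 118.4, 164.4]
ee_rot: [3.141, -0.0, 0.38]
wrist_force: [-0.6, 0.2, -4.6]
finger_gap: 29.1
grip_force: 61.0
```

>>> {"name": "send_rows", "arguments": {"series": [{"gripper": 2.0,"travel": [0,0,0.2],"rot": [0,0,0]},{"gripper": 2.0,"travel": [0,0,0.2],"rot": [0,0,0]}]}}

```text
time_s: 6.9
tool_pos: [563.0, 118.4, 160.5]
ee_rot: [3.141, -0.001, 0.38]
wrist_force: [-0.9, 0.7, 7.1]
finger_gap: 29.2
grip_force: 62.6
```

>>> {"name": "send_rows", "arguments": {"series": [{"gripper": 2.0,"travel": [-0.02,0.08,0],"rot": [0,0,0]},{"gripper": 2.0,"travel": [0,0,0],"rot": [0,0,0]}]}}

```text
time_s: 7.15
tool_pos: [563.1, 117.6, 160.6]
ee_rot: [3.142, -0.001, 0.38]
wrist_force: [-0.9, 0.4, -1.0]
finger_gap: 29.4
grip_force: 61.6
```

Force dropped, so it is engaging. I'll continue down.

>>> {"name": "send_rows", "arguments": {"series": [{"gripper": 2.0,"travel": [0,0,0.1],"rot": [0,0,0]},{"gripper": 2.0,"travel": [0,0,0.1],"rot": [0,0,0]},{"gripper": 2.0,"travel": [0,0,0.1],"rot": [0,0,0]}]}}

```text
time_s: 7.52
tool_pos: [562.9, 117.3, 157.0]
ee_rot: [3.141, 0.0, 0.38]
wrist_force: [1.6, -0.9, -3.3]
finger_gap: 29.3
grip_force: 61.1
```

>>> {"name": "send_rows", "arguments": {"series": [{"gripper": 2.0,"travel": [0,0,0.25],"rot": [0,0,0]},{"gripper": 2.0,"travel": [0,0,0.25],"rot": [0,0,0]},{"gripper": 2.0,"travel": [0,0,0.25],"rot": [0,0,0]},{"gripper": 2.0,"travel": [0,0,0.25],"rot": [0,0,0]}]}}

```text
time_s: 8.02
tool_pos: [563.0, 117.4, 147.2]
ee_rot: [3.141, -0.0, 0.38]
wrist_force: [1.5, -2.8, -2.6]
finger_gap: 29.3
grip_force: 61.0
```

>>> {"name": "send_rows", "arguments": {"series": [{"gripper": 2.0,"travel": [0,0,0.25],"rot": [0,0,0]},{"gripper": 2.0,"travel": [0,0,0.25],"rot": [0,0,0]},{"gripper": 2.0,"travel": [0,0,0.15],"rot": [0,0,0]},{"gripper": 2.0,"travel": [0,0,0.1],"rot": [0,0,0]}]}}

```text
time_s: 8.52
tool_pos: [563.0, 117.4, 139.8]
ee_rot: [3.141, -0.0, 0.38]
wrist_force: [1.0, -4.0, -2.3]
finger_gap: 29.4
grip_force: 61.0
```

>>> {"name": "send_rows", "arguments": {"series": [{"gripper": 2.0,"travel": [0,0,0.1],"rot": [0,0,0]},{"gripper": 2.0,"travel": [0,0,0.1],"rot": [0,0,0]}]}}

```text
time_s: 8.78
tool_pos: [563.0, 117.5, 137.9]
ee_rot: [3.141, -0.0, 0.38]
wrist_force: [1.5, -4.4, -2.1]
finger_gap: 29.3
grip_force: 61.0
```

>>> {"name": "send_rows", "arguments": {"series": [{"gripper": 2.0,"travel": [0,0,0.1],"rot": [0,0,0]},{"gripper": 2.0,"travel": [0,0,0.1],"rot": [0,0,0]}]}}

```text
time_s: 9.02
tool_pos: [563.3, 117.6, 136.9]
ee_rot: [3.141, -0.001, 0.38]
wrist_force: [-5.7, -3.0, 14.7]
finger_gap: 29.3
grip_force: 63.2
```

It has seated: z=136.9 puts the hub underside at 94. I'll relax, open and lift clear.

>>> {"name": "send_rows", "arguments": {"series": [{"gripper": 2.0,"travel": [0,0,-0.08],"rot": [0,0,0]},{"gripper": 5.5,"travel": [0,0,0],"rot": [0,0,0]},{"gripper": 5.5,"travel": [0,0,0],"rot": [0,0,0]},{"gripper": 5.5,"travel": [0,0,0],"rot": [0,0,0]}]}}

```text
time_s: 9.52
tool_pos: [562.9, 117.7, 136.5]
ee_rot: [-3.141, 0.0, 0.38]
wrist_force: [-0.7, 0.4, 1.0]
finger_gap: 55.2
grip_force: 0.0
```

```bash
python3 - <<'E'
from h import *
p,R,o=pose();print(p,np.degrees(o['ee_rot']),o['time_s'],o['wrist_force'],o['moment'],o['finger_gap'])
E
```

```text
[562.90118125 117.70534013 136.51921189] [-1.79983408e+02  3.91768552e-03  2.17728404e+01] 9.525 [-0.68550669  0.4383356   1.00929376] [-0.05188895  0.01136304  0.00236179] 55.18551284428212
```

>>> {"name": "send_rows", "arguments": {"series": [{"gripper": 5.5,"travel": [0,0,-2],"rot": [0,0,0]},{"gripper": 5.5,"travel": [0,0,-4],"rot": [0,0,0]},{"gripper": 5.5,"travel": [0,0,-4],"rot": [0,0,0]},{"gripper": 5.5,"travel": [0,0,-2],"rot": [0,0,0]},{"gripper": 5.5,"travel": [0,0,0],"rot": [0,0,0]}]}}

```text
time_s: 10.15
tool_pos: [563.3, 117.7, 257.8]
ee_rot: [3.141, -0.003, 0.38]
wrist_force: [-0.8, -0.6, 0.1]
finger_gap: 54.9
grip_force: 0.0
```

```bash
python3 - <<'E'
from h import *
p,R,o=pose();print(p,o['time_s'],o['wrist_force'])
snap('wrist','w3');snap('scene','s3');snap('side','d3')
v=ld('w3');W=cloud(v)
m=(W[...,2]>194)&(W[...,2]<208)&(abs(W[...,0]-628)<25)&(abs(W[...,1]-144)<25);q=W[m];print(len(q),np.median(q,0),cv2.minEnclosingCircle(q[:,:2].astype(np.float32)) if len(q) else '')
m=(W[...,2]>160)&(W[...,2]<172)&(abs(W[...,0]-562)<25)&(abs(W[...,1]-117)<25);q=W[m];print('boss',len(q),np.median(q,0),cv2.minAreaRect(q[:,:2].astype(np.float32)) if len(q)>4 else '')
a=ld('s3')['im'][150:300,290:510,::-1];c=v['im'][:,:,::-1]
cv2.imwrite('pics/c3.png',np.vstack([cv2.resize(a,(440,300),interpolation=2),cv2.resize(c,(440,300))]))
plan([((627.6,143.6,226),-10,50)],start=(p,R,o))
E
```

```text
[563.33858995 117.68228769 257.79211434] 10.15 [-0.83938104 -0.62857767  0.11332505]
906 [627.93120679 143.34317998 201.97835988] ((627.2190551757812, 143.18862915039062), 11.933004379272461)
boss 1092 [563.91652003 117.98780159 165.74220697] ((562.931640625, 117.45726013183594), (29.871740341186523, 29.48272705078125), 20.844411849975586)
0 [1.73, -0.01, 0.8] [-0.0, -0.0, 7.9]
1 [1.71, -0.25, 0.8] [-0.0, -0.0, 7.9]
2 [1.66, -0.48, 0.8] [-0.0, -0.0, 7.9]
3 [1.58, -0.71, 0.8] [-0.0, -0.0, 7.9]
--
```

View pics/c3.png

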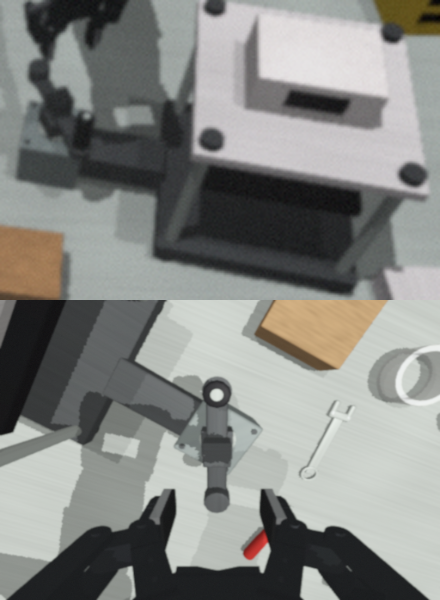

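The crank is fully seated: handle top at z=202.0 and boss at 165.7. The mould is hidden in shadow in the picture, so I'll estimate the gap from depth while approaching the handle.

>>> {"name": "send_rows", "arguments": {"series": [{"gripper": 5.5,"travel": [1.7,0,0.8],"rot": [0,0,7.9]},{"gripper": 5.5,"travel": [1.7,-0.25,0.8],"rot": [0,0,7.9]},{"gripper": 5.5,"travel": [1.65,-0.5,0.8],"rot": [0,0,7.9]},{"gripper": 5.5,"travel": [1.6,-0.7,0.8],"rot": [0,0,7.9]},{"gripper": 5.5,"travel": [0,0,0],"rot": [0,0,0]}]}}

```text
time_s: 10.92
tool_pos: [626.6, 143.6, 222.2]
ee_rot: [3.14, 0.003, -0.171]
wrist_force: [-0.7, -0.5, 1.1]
finger_gap: 54.7
grip_force: 0.0
```

```bash
python3 - <<'E'
from h import *
p,R,o=pose();print(p,o['time_s'])
u=np.array([.983,-.18]);w=np.array([.18,.983])
for f in('s3','w3'):
    W=cloud(ld(f));d=W[...,:2]-[562.6,117.4];lx=d@u;ly=d@w-300
    m=(abs(lx)<110)&(abs(ly)<110)&(W[...,2]>15)&(W[...,2]<270)
    h,e=np.histogram(W[m][:,2],bins=np.arange(15,271,5));print(f,[(int(a),int(b)) for a,b in zip(e,h) if b])
    for lo in range(80,270,10):
        k=m&(W[...,2]>lo)&(W[...,2]<=lo+10)
        if k.sum()>3: print(lo,k.sum(),lx[k].min().round(),lx[k].max().round(),ly[k].min().round(),ly[k].max().round(),np.argwhere(k).mean(0).round())
plan([((627.5,143.3,163),-10,25)])
E
```

```text
[626.55946298 143.56855162 222.19509985] 10.925
s3 [(30, 11), (35, 862), (40, 1130), (45, 40), (55, 2), (70, 1), (75, 1), (85, 1), (120, 1), (140, 4), (145, 71), (150, 81), (155, 152), (160, 647), (165, 75), (255, 1), (260, 987), (265, 1645)]
140 75 97.0 103.0 -99.0 97.0 [250. 428.]
150 233 69.0 105.0 -100.0 100.0 [247. 429.]
160 722 70.0 104.0 -100.0 99.0 [243. 432.]
260 2632 -110.0 110.0 -110.0 110.0 [206. 438.]
w3 [(35, 3733), (40, 6952), (70, 1), (90, 1), (95, 1), (100, 1), (115, 1), (120, 1), (135, 1), (140, 15), (145, 577), (150, 757), (155, 812), (160, 5260), (165, 302), (170, 123)]
140 592 -109.0 60.0 -109.0 -99.0 [83. 45.]
150 1569 -108.0 58.0 -110.0 -74.0 [83. 39.]
160 5562 -109.0 55.0 -110.0 -74.0 [62. 22.]
170 123 10.0 36.0 -78.0 -75.0 [15.  4.]
0 [0.04, 0.0, 1.97] [0.0, 0.1, 0.1]
1 [0.04, 0.0, 1.97] [0.0, 0.1, 0.1]
2 [0.03, 0.0, 1.97] [0.0, 0.1, 0.1]
--
```

>>> {"name": "send_rows", "arguments": {"series": [{"gripper": 5.5,"travel": [0.05,0,2.0],"rot": [0,0,0]},{"gripper": 5.5,"travel": [0.05,0,2.0],"rot": [0,0,0]},{"gripper": 5.0,"travel": [0,0,1.9],"rot": [0,0,0]},{"gripper": 3.0,"travel": [0,0,0],"rot": [0,0,0]},{"gripper": 1.5,"travel": [0,0,0],"rot": [0,0,0]}]}}

```text
time_s: 11.55
tool_pos: [627.7, 143.3, 166.1]
ee_rot: [-3.142, -0.0, -0.171]
wrist_force: [-2.2, -1.0, -4.4]
finger_gap: 22.6
grip_force: 58.9
```

>>> {"name": "send_rows", "arguments": {"series": [{"gripper": 1.5,"travel": [0,0,0],"rot": [0,0,0]},{"gripper": 1.5,"travel": [0,0,0],"rot": [0,0,0]}]}}

```text
time_s: 11.8
tool_pos: [627.8, 143.3, 165.9]
ee_rot: [-3.141, -0.0, -0.171]
wrist_force: [-0.6, 0.2, -1.2]
finger_gap: 22.9
grip_force: 59.0
```

```bash
cat >> h.py <<'E'
def wind(th0,steps,yaw=-10,r=69.8,start=None,c=(562.7,117.5)):
    R=Ro.from_euler('xyz',[180,0,yaw],degrees=True);th=th0
    P=lambda t:np.array([c[0]+r*np.cos(np.radians(t)),c[1]+r*np.sin(np.radians(t)),0])
    cur=P(th0) if start is None else np.array([*start[:2],0])
    for s in steps:
        th-=s;n=P(th);print(round(th,1),(R.inv().apply(n-cur)/10).round(2).tolist());cur=n
E
python3 - <<'E'
from h import *
p,R,o=pose();print(p,np.degrees(o['ee_rot']),o['time_s'],o['wrist_force'],o['moment'],o['finger_gap'])
wind(21.7,[18]*20)
E
```

```text
[627.80135421 143.32717262 165.91984536] [-1.79992355e+02 -2.07226515e-02 -9.81946798e+00] 11.8 [-0.63718503  0.24596116 -1.16298829] [-0.034385    0.10281128  0.03082592] 22.92125437983309
3.7 [0.84, 2.01, 0.0]
-14.3 [0.18, 2.18, 0.0]
-32.3 [-0.5, 2.13, 0.0]
-50.3 [-1.13, 1.87, 0.0]
-68.3 [-1.66, 1.42, 0.0]
-86.3 [-2.01, 0.84, 0.0]
-104.3 [-2.18, 0.18, 0.0]
-122.3 [-2.13, -0.5, -0.0]
-140.3 [-1.87, -1.13, -0.0]
-158.3 [-1.42, -1.66, -0.0]
-176.3 [-0.84, -2.01, -0.0]
-194.3 [-0.18, -2.18, -0.0]
-212.3 [0.5, -2.13, -0.0]
-230.3 [1.13, -1.87, -0.0]
-248.3 [1.66, -1.42, -0.0]
-266.3 [2.01, -0.84, -0.0]
-284.3 [2.18, -0.18, -0.0]
-302.3 [2.13, 0.5, 0.0]
-320.3 [1.87, 1.13, 0.0]
-338.3 [1.42, 1.66, 0.0]
```

>>> {"name": "send_rows", "arguments": {"series": [{"gripper": 1.5,"travel": [0.84,2.01,0],"rot": [0,0,0]},{"gripper": 1.5,"travel": [0.18,2.18,0],"rot": [0,0,0]}]}}

```text
time_s: 12.05
tool_pos: [630.5, 99.7, 165.5]
ee_rot: [-3.141, 0.001, -0.171]
wrist_force: [-9.1, 6.4, -4.9]
finger_gap: 22.9
grip_force: 59.1
```

>>> {"name": "send_rows", "arguments": {"series": [{"gripper": 1.5,"travel": [-0.5,2.13,0],"rot": [0,0,0]},{"gripper": 1.5,"travel": [-1.13,1.87,0],"rot": [0,0,0]},{"gripper": 1.5,"travel": [-1.66,1.42,0],"rot": [0,0,0]}]}}

```text
time_s: 12.42
tool_pos: [588.4, 51.9, 165.5]
ee_rot: [-3.14, 0.0, -0.172]
wrist_force: [-1.6, 13.5, -7.8]
finger_gap: 22.5
grip_force: 59.2
```

>>> {"name": "send_rows", "arguments": {"series": [{"gripper": 1.5,"travel": [-2.03,0.78,0],"rot": [0,0,0]},{"gripper": 1.5,"travel": [-2.18,0.18,0],"rot": [0,0,0]},{"gripper": 1.5,"travel": [-2.13,-0.5,0],"rot": [0,0,0]}]}}

```text
time_s: 12.8
tool_pos: [525.5, 57.6, 165.9]
ee_rot: [3.141, -0.002, -0.173]
wrist_force: [8.3, 7.4, -10.4]
finger_gap: 23.0
grip_force: 59.4
```

>>> {"name": "send_rows", "arguments": {"series": [{"gripper": 1.5,"travel": [-1.87,-1.13,0],"rot": [0,0,0]},{"gripper": 1.5,"travel": [-1.42,-1.66,0],"rot": [0,0,0]},{"gripper": 1.5,"travel": [-0.84,-2.01,0],"rot": [0,0,0]}]}}

```text
time_s: 13.18
tool_pos: [492.5, 111.9, 166.0]
ee_rot: [3.14, 0.0, -0.173]
wrist_force: [2.1, -2.5, -4.8]
finger_gap: 22.4
grip_force: 60.5
```

>>> {"name": "send_rows", "arguments": {"series": [{"gripper": 1.5,"travel": [-0.18,-2.18,0.05],"rot": [0,0,0]},{"gripper": 1.5,"travel": [0.5,-2.13,0.03],"rot": [0,0,0]},{"gripper": 1.5,"travel": [1.13,-1.87,0],"rot": [0,0,0]},{"gripper": 1.5,"travel": [1.66,-1.42,0],"rot": [0,0,0]}]}}

```text
time_s: 13.68
tool_pos: [537.0, 182.9, 165.8]
ee_rot: [-3.141, -0.0, -0.171]
wrist_force: [-2.1, -4.2, 0.2]
finger_gap: 22.7
grip_force: 60.7
```

>>> {"name": "send_rows", "arguments": {"series": [{"gripper": 1.5,"travel": [2.01,-0.84,0],"rot": [0,0,0]},{"gripper": 1.5,"travel": [2.18,-0.18,0],"rot": [0,0,0]},{"gripper": 1.5,"travel": [2.13,0.5,0],"rot": [0,0,0]},{"gripper": 1.5,"travel": [1.87,1.13,0],"rot": [0,0,0]},{"gripper": 1.5,"travel": [1.42,1.66,0],"rot": [0,0,0]}]}}

```text
time_s: 14.3
tool_pos: [628.1, 142.9, 165.4]
ee_rot: [-3.141, -0.0, -0.172]
wrist_force: [-9.1, 2.4, 1.0]
finger_gap: 22.8
grip_force: 61.0
```

>>> {"name": "send_rows", "arguments": {"series": [{"gripper": 1.5,"travel": [0.8,2.01,0],"rot": [0,0,0]},{"gripper": 1.5,"travel": [0.16,2.16,0],"rot": [0,0,0]},{"gripper": 1.5,"travel": [-0.5,2.11,0],"rot": [0,0,0]},{"gripper": 1.5,"travel": [-1.13,1.86,0],"rot": [0,0,0]},{"gripper": 1.5,"travel": [-1.66,1.4,0],"rot": [0,0,0]}]}}

```text
time_s: 14.92
tool_pos: [588.4, 52.4, 165.6]
ee_rot: [-3.141, -0.003, -0.172]
wrist_force: [1.4, 7.1, -0.3]
finger_gap: 22.3
grip_force: 61.1
```

>>> {"name": "send_rows", "arguments": {"series": [{"gripper": 1.5,"travel": [-2.01,0.84,0],"rot": [0,0,0]},{"gripper": 1.5,"travel": [-2.18,0.18,0],"rot": [0,0,0]},{"gripper": 1.5,"travel": [-2.13,-0.5,0],"rot": [0,0,0]},{"gripper": 1.5,"travel": [-1.87,-1.13,0],"rot": [0,0,0]},{"gripper": 1.5,"travel": [-1.42,-1.66,0],"rot": [0,0,0]}]}}

```text
time_s: 15.55
tool_pos: [497.0, 91.0, 165.6]
ee_rot: [3.14, -0.002, -0.173]
wrist_force: [3.5, -2.1, -1.4]
finger_gap: 22.6
grip_force: 60.9
```

>>> {"name": "send_rows", "arguments": {"series": [{"gripper": 1.5,"travel": [-0.84,-2.01,0],"rot": [0,0,0]},{"gripper": 1.5,"travel": [-0.18,-2.18,0],"rot": [0,0,0]},{"gripper": 1.5,"travel": [0.5,-2.13,0],"rot": [0,0,0]},{"gripper": 1.5,"travel": [1.13,-1.87,0],"rot": [0,0,0]},{"gripper": 1.5,"travel": [1.66,-1.42,0],"rot": [0,0,0]}]}}

```text
time_s: 16.18
tool_pos: [536.5, 183.1, 165.5]
ee_rot: [3.141, -0.001, -0.171]
wrist_force: [0.2, -6.1, -0.2]
finger_gap: 22.9
grip_force: 60.8
```

At 630° there is no rise in force. Before going on I'll release and measure the remaining gap with the tilted wrist camera from the robot side of the press.

```bash
python3 - <<'E'
from h import *
p,R,o=pose();
# rows: 18 rows rotating -10 deg each about tool z
R0=Ro.from_euler('xyz',[180,0,-9.9],degrees=True);S=Ro.from_rotvec([0,0,-10],degrees=True)
pts=[(537,183,165)]
for t,n in (((537,183,250),0),((380,190,250),6),((375,440,240),8),((400,452,170),4)):
    if n==0: pts=[t];continue
    a=np.array(pts[-1])
    pts+= [tuple(a+(np.array(t)-a)*(i+1)/n) for i in range(n)]
R=R0
for i in range(1,len(pts)):
    d=np.array(pts[i])-pts[i-1];print(i,(R.inv().apply(d)/10).round(2).tolist());R=R*S
print(R.as_euler('xyz',degrees=True))
E
```

```text
1 [-2.6, 0.33, 0.0]
2 [-2.62, -0.12, 0.0]
3 [-2.56, -0.57, 0.0]
4 [-2.42, -1.01, 0.0]
5 [-2.21, -1.41, 0.0]
6 [-1.93, -1.77, 0.0]
7 [2.36, -2.05, 0.12]
8 [2.68, -1.61, 0.12]
9 [2.92, -1.12, 0.12]
10 [3.07, -0.6, 0.12]
11 [3.13, -0.06, 0.12]
12 [3.09, 0.49, 0.12]
13 [2.96, 1.02, 0.12]
14 [2.73, 1.51, 0.12]
15 [-0.17, 0.67, 1.75]
16 [-0.29, 0.63, 1.75]
17 [-0.39, 0.57, 1.75]
18 [-0.49, 0.49, 1.75]
[180.    0.  170.1]
```

>>> {"name": "send_rows", "arguments": {"series": [{"gripper": 5.5,"travel": [0,0,0],"rot": [0,0,0]},{"gripper": 5.5,"travel": [0,0,0],"rot": [0,0,0]},{"gripper": 5.5,"travel": [0,0,-2.5],"rot": [0,0,0]},{"gripper": 5.5,"travel": [0,0,-4],"rot": [0,0,0]},{"gripper": 5.5,"travel": [0,0,-2],"rot": [0,0,0]}]}}

```text
time_s: 16.8
tool_pos: [536.3, 182.8, 252.1]
ee_rot: [-3.141, -0.002, -0.172]
wrist_force: [-0.7, 0.5, 0.6]
finger_gap: 55.2
grip_force: 0.0
```

>>> {"name": "send_rows", "arguments": {"series": [{"gripper": 5.5,"travel": [-2.6,0.3,0],"rot": [0,0,-10]},{"gripper": 5.5,"travel": [-2.6,-0.1,0],"rot": [0,0,-10]},{"gripper": 5.5,"travel": [-2.55,-0.55,0],"rot": [0,0,-10]},{"gripper": 5.5,"travel": [-2.4,-1.0,0],"rot": [0,0,-10]},{"gripper": 5.5,"travel": [-2.2,-1.4,0],"rot": [0,0,-10]}]}}

```text
time_s: 17.42
tool_pos: [404.8, 188.3, 249.7]
ee_rot: [3.141, -0.0, 0.706]
wrist_force: [0.1, 0.5, -0.3]
finger_gap: 54.7
grip_force: 0.0
```

>>> {"name": "send_rows", "arguments": {"series": [{"gripper": 5.5,"travel": [-1.9,-1.8,0],"rot": [0,0,-10]},{"gripper": 5.5,"travel": [2.35,-2.05,0.1],"rot": [0,0,-10]},{"gripper": 5.5,"travel": [2.7,-1.6,0.1],"rot": [0,0,-10]},{"gripper": 5.5,"travel": [2.9,-1.1,0.1],"rot": [0,0,-10]},{"gripper": 5.5,"travel": [3.05,-0.6,0.1],"rot": [0,0,-10]}]}}

```text
time_s: 18.05
tool_pos: [377.3, 315.3, 245.8]
ee_rot: [3.141, -0.0, 1.579]
wrist_force: [0.4, -0.2, 0.2]
finger_gap: 55.2
grip_force: 0.0
```

>>> {"name": "send_rows", "arguments": {"series": [{"gripper": 5.5,"travel": [3.15,0,0.1],"rot": [0,0,-10]},{"gripper": 5.5,"travel": [3.1,0.5,0.1],"rot": [0,0,-10]},{"gripper": 5.5,"travel": [2.95,1.0,0.1],"rot": [0,0,-10]},{"gripper": 5.5,"travel": [2.75,1.5,0.1],"rot": [0,0,-10]},{"gripper": 5.5,"travel": [0,0.7,1.5],"rot": [0,0,-10]}]}}

```text
time_s: 18.68
tool_pos: [380.5, 445.9, 227.2]
ee_rot: [3.14, 0.0, 2.453]
wrist_force: [-0.2, -0.6, -0.0]
finger_gap: 55.4
grip_force: 0.0
```

```bash
python3 - <<'E'
from h import *
p,R,o=pose();print(p,np.degrees(o['ee_rot']),o['time_s'],o['joint_positions'])
T=Ro.from_matrix(np.stack([[-.766*.983,.766*.18,-.643],[.18,.983,0],[.643*.983,-.643*.18,-.766]],1))
q=np.array([400,452,172.]);n=5
rv=(R.inv()*T).as_rotvec(degrees=True);s=Ro.from_rotvec(rv/n,degrees=True)
print(rv/n)
for i in range(n): print((R.inv().apply((q-p)/n)/10).round(2).tolist());R=R*s
E
```

```text
[380.47683104 445.85195868 227.24179572] [1.79894824e+02 1.03967650e-02 1.40570303e+02] 18.675 [ 8.01878300e-01  3.82725453e-01  1.42000626e+00 -3.37338238e-05
  1.33701663e+00 -8.07323747e-02]
[-2.00881216 -7.81982926 -5.5773313 ]
[-0.22, 0.34, 1.11]
[-0.1, 0.29, 1.14]
[0.03, 0.24, 1.15]
[0.17, 0.21, 1.15]
[0.3, 0.19, 1.12]
```

>>> {"name": "send_rows", "arguments": {"series": [{"gripper": 5.5,"travel": [-0.2,0.3,1.1],"rot": [-2,-7.8,-5.6]},{"gripper": 5.5,"travel": [-0.1,0.3,1.1],"rot": [-2,-7.8,-5.6]},{"gripper": 5.5,"travel": [0,0.2,1.1],"rot": [-2,-7.8,-5.6]},{"gripper": 5.5,"travel": [0.2,0.2,1.1],"rot": [-2,-7.8,-5.6]},{"gripper": 5.5,"travel": [0.3,0.2,1.1],"rot": [-2,-7.8,-5.6]}]}}

```text
time_s: 19.3
tool_pos: [399.1, 450.1, 173.2]
ee_rot: [-3.138, 0.7, 2.962]
wrist_force: [0.5, 0.0, 0.1]
finger_gap: 55.3
grip_force: 0.0
```

```bash
python3 - <<'E'
from h import *
ctrl.get_image('wrist');p,R,o=pose();print(p,np.degrees(o['ee_rot']),o['time_s'])
snap('wrist','w4');v=ld('w4');W=cloud(v);print('cam',-v['R'].T@v['t'],v['R'][2])
u=np.array([.983,-.18]);w=np.array([.18,.983])
d=W[...,:2]-[562.6,117.4];lx=d@u;ly=d@w-300
np.savez('pics/l4.npz',lx=lx,ly=ly,z=W[...,2])
for c in range(140,400,25):
    k=[(r,lx[r,c].round(),ly[r,c].round(),W[r,c,2].round(1)) for r in range(0,200,1) if lx[r,c]>-125 and lx[r,c]<-40 and abs(ly[r,c])<110]
    # compress: print transitions
    out=[];prev=None
    for t in k:
        if prev is None or abs(t[1]-prev[1])>3: out.append(t)
        prev=t
    print(c,[tuple(float(x) for x in t) for t in out][:8], k[-1] if k else '')
E
```

```text
[397.88104884 449.39413731 170.13155374] [-179.27552696   40.34193262  170.37754675] 19.35
cam [243.81140752 475.80463861 225.1216228 ] [ 0.84550943 -0.15453558 -0.51110914]
140 [] 
165 [(169.0, -123.0, -104.0, 40.5), (175.0, -109.0, -108.0, 39.2)] (179, np.float64(-102.0), np.float64(-110.0), np.float64(39.9))
190 [(141.0, -124.0, -81.0, -0.3), (170.0, -120.0, -77.0, 39.8), (179.0, -101.0, -80.0, 39.3), (181.0, -97.0, -81.0, 39.4), (193.0, -69.0, -86.0, 39.5), (199.0, -53.0, -89.0, 39.3)] (199, np.float64(-53.0), np.float64(-89.0), np.float64(39.3))
215 [(141.0, -124.0, -51.0, 0.0), (177.0, -106.0, -50.0, 39.5), (180.0, -99.0, -51.0, 39.0), (184.0, -91.0, -52.0, 39.5), (188.0, -83.0, -53.0, 39.9), (190.0, -77.0, -53.0, 39.7)] (199, np.float64(-56.0), np.float64(-56.0), np.float64(40.2))
240 [(141.0, -125.0, -21.0, 0.2), (175.0, -111.0, -20.0, 39.7), (180.0, -100.0, -21.0, 39.4), (186.0, -87.0, -21.0, 39.2), (193.0, -70.0, -22.0, 39.5), (199.0, -55.0, -22.0, 39.6)] (199, np.float64(-55.0), np.float64(-22.0), np.float64(39.6))
265 [(141.0, -124.0, 9.0, -0.7), (182.0, -97.0, 9.0, 40.0), (185.0, -90.0, 9.0, 39.9), (193.0, -71.0, 10.0, 39.7)] (199, np.float64(-58.0), np.float64(11.0), np.float64(40.9))
290 [(142.0, -123.0, 38.0, -0.3), (173.0, -115.0, 37.0, 39.3), (175.0, -112.0, 37.0, 40.0), (180.0, -101.0, 39.0, 39.3), (185.0, -91.0, 40.0, 39.8), (190.0, -79.0, 41.0, 39.8)] (199, np.float64(-57.0), np.float64(44.0), np.float64(39.8))
315 [(142.0, -125.0, 68.0, 0.4), (194.0, -70.0, 74.0, 40.0)] (199, np.float64(-59.0), np.float64(77.0), np.float64(40.8))
340 [(142.0, -125.0, 98.0, 0.3), (182.0, -98.0, 99.0, 39.8), (191.0, -78.0, 104.0, 40.0), (193.0, -74.0, 106.0, 40.4)] (199, np.float64(-59.0), np.float64(110.0), np.float64(40.4))
365 [] 
390 []
```

View pics/w4.png

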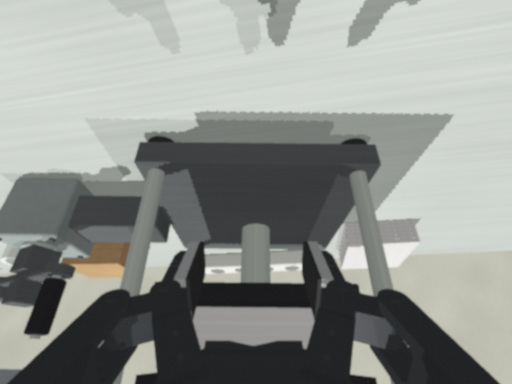

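The picture is upside down: world up is image down. It shows the platen edge at rows 283-307 and the mould face at rows 307-345, with the gap hidden behind the gripper. I'll tilt a further 25° and raise.

```bash
python3 - <<'E'
from h import *
p,R,o=pose();g=np.radians(66);c,s_=np.cos(g),np.sin(g)
T=Ro.from_matrix(np.stack([[-c*.983,c*.18,-s_],[.18,.983,0],[s_*.983,-s_*.18,-c]],1))
q=np.array([405,451,245.]);n=4
rv=(R.inv()*T).as_rotvec(degrees=True);s=Ro.from_rotvec(rv/n,degrees=True);print(rv/n)
for i in range(n): print((R.inv().apply((q-p)/n)/10).round(2).tolist());R=R*s
E
```

```text
[-0.09215875 -6.53960828  0.06388793]
[-1.32, 0.06, -1.31]
[-1.46, 0.06, -1.15]
[-1.59, 0.07, -0.98]
[-1.69, 0.07, -0.79]
```

>>> {"name": "send_rows", "arguments": {"series": [{"gripper": 5.5,"travel": [-1.3,0.1,-1.3],"rot": [0,-6.5,0]},{"gripper": 5.5,"travel": [-1.5,0.1,-1.15],"rot": [0,-6.5,0]},{"gripper": 5.5,"travel": [-1.6,0.1,-1.0],"rot": [0,-6.5,0]},{"gripper": 5.5,"travel": [-1.7,0.1,-0.8],"rot": [0,-6.5,0]},{"gripper": 5.5,"travel": [0,0,0],"rot": [0,0,0]}]}}

```text
time_s: 20.02
tool_pos: [396.1, 476.3, 288.6]
ee_rot: [-3.103, 0.969, 2.948]
wrist_force: [0.2, -0.0, 0.0]
finger_gap: 54.9
grip_force: 0.0
```

```bash
python3 - <<'E'
from h import *
p,R,o=pose();print(p,np.degrees(o['ee_rot']),o['time_s'])
snap('wrist','w5');v=ld('w5');W=cloud(v);print('cam',-v['R'].T@v['t'],v['R'][2])
u=np.array([.983,-.18]);w=np.array([.18,.983])
d=W[...,:2]-[562.6,117.4];lx=d@u;ly=d@w-300;g=v['im'].mean(2)
for c in (225,255,285):
    for r in range(150,256,1):
        if lx[r,c]>-140 and lx[r,c]<140: print((c,r,int(g[r,c]),int(lx[r,c]),int(ly[r,c]),float(W[r,c,2].round(1))),end=' ')
    print()
cv2.imwrite('pics/c5.png',v['im'][:,:,::-1])
E
```

```text
[396.12964518 476.27615558 288.6473248 ] [-177.79652314   55.52096703  168.88590795] 20.025
cam [234.84468138 511.99026218 300.89694432] [ 0.93777048 -0.22079657 -0.26802129]
(225, 150, 25, -100, -19, 166.0) (225, 151, 23, -100, -19, 167.3) (225, 152, 25, -100, -19, 168.7) (225, 153, 23, -99, -19, 169.6) (225, 154, 23, -101, -18, 171.4) (225, 155, 25, -99, -19, 171.7) (225, 156, 23, -101, -18, 173.9) (225, 157, 25, -100, -18, 174.6) (225, 158, 23, -99, -18, 175.7) (225, 159, 20, -97, -19, 175.8) (225, 160, 20, -94, -19, 175.9) (225, 161, 19, -90, -20, 175.5) (225, 162, 20, -88, -20, 176.0) (225, 163, 21, -84, -20, 175.6) (225, 164, 22, -81, -21, 175.8) (225, 165, 20, -78, -21, 175.9) (225, 166, 21, -76, -22, 176.4) (225, 167, 33, -73, -22, 176.3) (225, 168, 74, -69, -23, 176.2) (225, 169, 117, -70, -22, 177.8) (225, 170, 136, -71, -22, 179.5) (225, 171, 141, -70, -22, 180.6) (225, 172, 141, -70, -22, 181.8) (225, 173, 141, -71, -22, 183.4) (225, 174, 141, -70, -22, 184.6) (225, 175, 140, -71, -22, 186.3) (225, 176, 140, -70, -22, 186.9) (225, 177, 139, -71, -22, 188.6) (225, 178, 141
[... 8612 characters left out ...]
34, 214, -128, 46, 265.2) (285, 235, 217, -121, 46, 265.2) (285, 236, 218, -113, 47, 265.2) (285, 237, 216, -106, 47, 265.2) (285, 238, 217, -97, 48, 265.2) (285, 239, 216, -87, 49, 265.1) (285, 240, 216, -79, 49, 265.3) (285, 241, 210, -69, 50, 265.2) (285, 242, 182, -60, 50, 265.4) (285, 243, 147, -55, 51, 266.1) (285, 244, 142, -55, 51, 267.3) (285, 245, 149, -55, 51, 268.5) (285, 246, 152, -56, 51, 269.7) (285, 247, 152, -56, 50, 270.9) (285, 248, 152, -55, 51, 272.0) (285, 249, 151, -56, 50, 273.2) (285, 250, 151, -54, 51, 274.3) (285, 251, 151, -55, 51, 275.5) (285, 252, 151, -55, 51, 276.6) (285, 253, 150, -56, 50, 277.9) (285, 254, 149, -57, 50, 279.1) (285, 255, 150, -55, 51, 280.1)
```

View pics/c5.png

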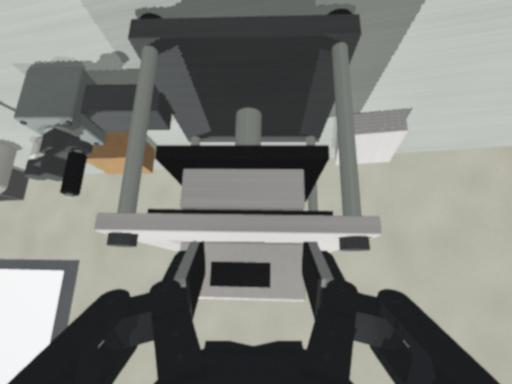

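The picture, upside down, shows the mould at rows 169-208, the dark pad at rows 210-213 and the top plate below that. The mould top is at z=226.15 and the pad underside at about 235.2, so the gap is about 9.0 mm, or about 405° of winding. That makes 23 mm in all, within the stated range. Going back to the handle.

```bash
python3 - <<'E'
from h import *
plan([((375,430,260),170,48),((385,230,260),170,55),((536.5,183,250),170,55)])
wind(111.7,[18]*20+[15],yaw=170)
E
```

```text
0 [0.48, -0.81, 0.12] [-0.4, 9.2, -0.3]
1 [0.46, -0.81, 0.19] [-0.4, 9.2, -0.3]
2 [0.43, -0.81, 0.26] [-0.4, 9.2, -0.3]
3 [0.39, -0.81, 0.32] [-0.4, 9.2, -0.3]
4 [0.34, -0.81, 0.37] [-0.4, 9.2, -0.3]
5 [0.28, -0.81, 0.41] [-0.4, 9.2, -0.3]
--
0 [-1.11, -4.88, -0.0] [0.0, 0.0, 0.0]
1 [-1.11, -4.88, -0.0] [0.0, 0.0, 0.0]
2 [-1.11, -4.88, -0.0] [0.0, 0.0, 0.0]
3 [-1.11, -4.88, -0.0] [0.0, 0.0, 0.0]
--
0 [-5.25, -0.67, 0.33] [0.0, 0.0, 0.0]
1 [-5.25, -0.67, 0.33] [0.0, 0.0, 0.0]
2 [-5.25, -0.67, 0.33] [0.0, 0.0, 0.0]
--
93.7 [-2.01, 0.84, 0.0]
75.7 [-2.18, 0.18, 0.0]
57.7 [-2.13, -0.5, -0.0]
39.7 [-1.87, -1.13, -0.0]
21.7 [-1.42, -1.66, -0.0]
3.7 [-0.84, -2.01, -0.0]
-14.3 [-0.18, -2.18, -0.0]
-32.3 [0.5, -2.13, -0.0]
-50.3 [1.13, -1.87, -0.0]
-68.3 [1.66, -1.42, -0.0]
-86.3 [2.01, -0.84, -0.0]
-104.3 [2.18, -0.18, -0.0]
-122.3 [2.13, 0.5, 0.0]
-140.3 [1.87, 1.13, 0.0]
-158.3 [1.42, 1.66, 0.0]
-176.3 [0.84, 2.01, 0.0]
-194.3 [0.18, 2.18, 0.0]
-212.3 [-0.5, 2.13, 0.0]
-230.3 [-1.13, 1.87, 0.0]
-248.3 [-1.66, 1.42, 0.0]
-263.3 [-1.66, 0.75, 0.0]
```

>>> {"name": "send_rows", "arguments": {"series": [{"gripper": 5.5,"travel": [0.5,-0.8,0.1],"rot": [-0.4,9.2,-0.3]},{"gripper": 5.5,"travel": [0.45,-0.8,0.2],"rot": [-0.4,9.2,-0.3]},{"gripper": 5.5,"travel": [0.4,-0.8,0.3],"rot": [-0.4,9.2,-0.3]},{"gripper": 5.5,"travel": [0.4,-0.8,0.3],"rot": [-0.4,9.2,-0.3]},{"gripper": 5.5,"travel": [0.3,-0.8,0.4],"rot": [-0.4,9.2,-0.3]}]}}

```text
time_s: 20.7
tool_pos: [378.8, 437.7, 263.3]
ee_rot: [-3.132, 0.16, 2.959]
wrist_force: [0.3, 0.2, -0.5]
finger_gap: 55.1
grip_force: 0.0
```

>>> {"name": "send_rows", "arguments": {"series": [{"gripper": 5.5,"travel": [0.3,-0.8,0.4],"rot": [-0.4,9.2,-0.3]},{"gripper": 5.5,"travel": [0,0,0],"rot": [0,0,0]}]}}

```text
time_s: 20.95
tool_pos: [376.7, 429.3, 258.2]
ee_rot: [-3.136, 0.005, 2.96]
wrist_force: [-0.1, 0.6, 0.8]
finger_gap: 54.9
grip_force: 0.0
```

```bash
python3 - <<'E'
from h import *
p,R,o=pose();print(p,np.degrees(o['ee_rot']))
plan([((385,230,255),170,55),((536.5,183,230),170,55)])
E
```

```text
[376.66450735 429.28290712 258.18811031] [-179.70244616    0.27025415  169.58853449]
0 [-1.1, -4.86, 0.11] [-0.1, 0.1, -0.1]
1 [-1.1, -4.86, 0.1] [-0.1, 0.1, -0.1]
2 [-1.09, -4.87, 0.09] [-0.1, 0.1, -0.1]
3 [-1.08, -4.87, 0.09] [-0.1, 0.1, -0.1]
--
0 [-5.25, -0.67, 0.83] [0.0, 0.0, 0.0]
1 [-5.25, -0.67, 0.83] [0.0, 0.0, 0.0]
2 [-5.25, -0.67, 0.83] [0.0, 0.0, 0.0]
--
```

>>> {"name": "send_rows", "arguments": {"series": [{"gripper": 5.5,"travel": [-1.1,-4.85,0.1],"rot": [-0.1,0.1,-0.1]},{"gripper": 5.5,"travel": [-1.1,-4.85,0.1],"rot": [-0.1,0.1,-0.1]},{"gripper": 5.5,"travel": [-1.1,-4.85,0.1],"rot": [0,0.1,-0.1]},{"gripper": 5.5,"travel": [-1.1,-4.85,0.1],"rot": [0,0,-0.1]},{"gripper": 5.5,"travel": [-5.25,-0.65,0.8],"rot": [0,0,0]}]}}

```text
time_s: 21.58
tool_pos: [434.6, 215.1, 249.1]
ee_rot: [-3.141, 0.006, 2.971]
wrist_force: [-0.4, 0.7, 0.7]
finger_gap: 55.1
grip_force: 0.0
```

>>> {"name": "send_rows", "arguments": {"series": [{"gripper": 5.5,"travel": [-5.25,-0.65,0.8],"rot": [0,0,0]},{"gripper": 5.5,"travel": [-5.25,-0.65,0.8],"rot": [0,0,0]},{"gripper": 5.5,"travel": [0,0,0],"rot": [0,0,0]}]}}

```text
time_s: 21.95
tool_pos: [538.3, 184.8, 230.0]
ee_rot: [-3.138, 0.001, 2.968]
wrist_force: [-0.6, 0.1, 0.1]
finger_gap: 54.7
grip_force: 0.0
```

```bash
python3 - <<'E'
from h import *
p,R,o=pose();print(p,np.degrees(o['ee_rot']),o['time_s'])
snap('wrist','w6');W=cloud(ld('w6'))
m=(W[...,2]>194)&(W[...,2]<208)&(abs(W[...,0]-536.5)<22)&(abs(W[...,1]-183)<22);q=W[m];print(len(q),np.median(q,0) if len(q) else '',cv2.minEnclosingCircle(q[:,:2].astype(np.float32)) if len(q) else '')
m=(W[...,2]>160)&(W[...,2]<172)&(abs(W[...,0]-562)<20)&(abs(W[...,1]-117)<20);q=W[m];print('boss',len(q),np.median(q,0))
plan([((536.5,183,165.5),170,20)])
E
```

```text
[538.34385102 184.79990423 229.97767797] [-1.79778863e+02  7.17226449e-02  1.70069650e+02] 21.95
941 [534.2504141  182.92990456 202.02039516] ((536.6222534179688, 182.4118194580078), 11.84430980682373)
boss 752 [554.00699905 115.47301473 165.84635337]
0 [0.01, -0.06, 1.63] [-0.0, 0.0, 0.0]
1 [0.0, -0.06, 1.63] [-0.0, 0.0, 0.0]
2 [0.0, -0.06, 1.63] [-0.0, 0.0, 0.0]
3 [0.0, -0.07, 1.63] [-0.0, 0.0, 0.0]
--
```

>>> {"name": "send_rows", "arguments": {"series": [{"gripper": 5.5,"travel": [0.02,-0.06,2],"rot": [0,0,0]},{"gripper": 5.5,"travel": [0.02,-0.06,2],"rot": [0,0,0]},{"gripper": 5.0,"travel": [0.02,-0.06,2.3],"rot": [0,0,0]},{"gripper": 3.0,"travel": [0.02,0,0.2],"rot": [0,0,0]},{"gripper": 1.5,"travel": [0,0,0],"rot": [0,0,0]}]}}

```text
time_s: 22.62
tool_pos: [535.4, 184.4, 167.8]
ee_rot: [-3.139, 0.003, 2.972]
wrist_force: [-2.8, -2.7, -2.9]
finger_gap: 22.4
grip_force: 58.8
```

>>> {"name": "send_rows", "arguments": {"series": [{"gripper": 1.5,"travel": [0,0,0],"rot": [0,0,0]},{"gripper": 1.5,"travel": [0,0,0],"rot": [0,0,0]}]}}

```text
time_s: 22.88
tool_pos: [535.8, 184.4, 167.8]
ee_rot: [-3.14, 0.002, 2.971]
wrist_force: [-5.2, 0.1, 1.7]
finger_gap: 22.5
grip_force: 59.0
```

>>> {"name": "send_rows", "arguments": {"series": [{"gripper": 1.5,"travel": [-2.01,0.84,0],"rot": [0,0,0]},{"gripper": 1.5,"travel": [-2.18,0.18,0],"rot": [0,0,0]}]}}

```text
time_s: 23.12
tool_pos: [578.9, 186.7, 167.2]
ee_rot: [-3.138, 0.001, 2.971]
wrist_force: [-9.4, -11.3, -2.3]
finger_gap: 22.9
grip_force: 59.7
```

>>> {"name": "send_rows", "arguments": {"series": [{"gripper": 1.5,"travel": [-2.1,-0.57,0.02],"rot": [0,0,0]},{"gripper": 1.5,"travel": [-1.87,-1.13,0],"rot": [0,0,0]},{"gripper": 1.5,"travel": [-1.4,-1.66,0],"rot": [0,0,0]}]}}

```text
time_s: 23.5
tool_pos: [625.7, 144.8, 166.8]
ee_rot: [-3.139, -0.001, 2.971]
wrist_force: [-14.1, 0.3, -1.9]
finger_gap: 22.9
grip_force: 59.7
```

>>> {"name": "send_rows", "arguments": {"series": [{"gripper": 1.5,"travel": [-0.82,-2.0,0],"rot": [0,0,0]},{"gripper": 1.5,"travel": [-0.18,-2.18,0],"rot": [0,0,0]},{"gripper": 1.5,"travel": [0.5,-2.13,0],"rot": [0,0,0]},{"gripper": 1.5,"travel": [1.13,-1.87,0],"rot": [0,0,0]}]}}

```text
time_s: 24.0
tool_pos: [606.0, 65.5, 167.5]
ee_rot: [-3.141, 0.003, 2.971]
wrist_force: [-3.7, 8.6, -3.1]
finger_gap: 22.7
grip_force: 59.7
```

>>> {"name": "send_rows", "arguments": {"series": [{"gripper": 1.5,"travel": [1.66,-1.42,0],"rot": [0,0,0]},{"gripper": 1.5,"travel": [2.01,-0.84,0],"rot": [0,0,0]},{"gripper": 1.5,"travel": [2.18,-0.18,0],"rot": [0,0,0]},{"gripper": 1.5,"travel": [2.13,0.5,0],"rot": [0,0,0]}]}}

```text
time_s: 24.5
tool_pos: [524.5, 58.2, 168.5]
ee_rot: [-3.138, 0.006, 2.97]
wrist_force: [1.6, -5.8, -0.2]
finger_gap: 22.9
grip_force: 60.4
```

>>> {"name": "send_rows", "arguments": {"series": [{"gripper": 1.5,"travel": [1.87,1.13,0.03],"rot": [0,0,0]},{"gripper": 1.5,"travel": [1.42,1.66,0.03],"rot": [0,0,0]},{"gripper": 1.5,"travel": [0.84,2.01,0],"rot": [0,0,0]},{"gripper": 1.5,"travel": [0.18,2.18,0],"rot": [0,0,0]}]}}

```text
time_s: 25.0
tool_pos: [492.0, 136.2, 168.0]
ee_rot: [-3.139, 0.0, 2.971]
wrist_force: [-12.7, -3.2, 11.2]
finger_gap: 22.5
grip_force: 61.8
```

>>> {"name": "send_rows", "arguments": {"series": [{"gripper": 1.5,"travel": [-0.5,2.13,0],"rot": [0,0,0]},{"gripper": 1.5,"travel": [-1.13,1.87,0],"rot": [0,0,0]},{"gripper": 1.5,"travel": [-1.66,1.42,0],"rot": [0,0,0]}]}}

```text
time_s: 25.38
tool_pos: [535.6, 184.8, 167.5]
ee_rot: [-3.14, 0.003, 2.972]
wrist_force: [-0.8, -9.3, -0.2]
finger_gap: 22.2
grip_force: 60.3
```

```bash
cat >> h.py <<'E'
def st(c=(562.6,117.5)):
    p,R,o=pose();d=p[:2]-c;th=np.arctan2(d[1],d[0]);F=np.array(o['wrist_force'])[:2]
    print('t',o['time_s'],'th',np.degrees(th).round(2),'r',np.hypot(*d).round(2),'z',p[2].round(1),'Frad',(F@[np.cos(th),np.sin(th)]).round(1),'Fcw',(F@[np.sin(th),-np.cos(th)]).round(1))
E
python3 - <<'E'
from h import *
st();wind(111.7,[3]*20,yaw=170)
E
```

```text
t 25.375 th 111.89 r 72.53 z 167.5 Frad -8.3 Fcw -4.2
108.7 [-0.32, 0.18, 0.0]
105.7 [-0.33, 0.17, 0.0]
102.7 [-0.33, 0.15, 0.0]
99.7 [-0.34, 0.13, 0.0]
96.7 [-0.35, 0.11, 0.0]
93.7 [-0.35, 0.1, 0.0]
90.7 [-0.36, 0.08, 0.0]
87.7 [-0.36, 0.06, 0.0]
84.7 [-0.36, 0.04, 0.0]
81.7 [-0.36, 0.02, 0.0]
78.7 [-0.37, 0.0, 0.0]
75.7 [-0.36, -0.02, -0.0]
72.7 [-0.36, -0.04, -0.0]
69.7 [-0.36, -0.06, -0.0]
66.7 [-0.36, -0.07, -0.0]
63.7 [-0.35, -0.09, -0.0]
60.7 [-0.35, -0.11, -0.0]
57.7 [-0.34, -0.13, -0.0]
54.7 [-0.33, -0.15, -0.0]
51.7 [-0.33, -0.16, -0.0]
```

>>> {"name": "send_rows", "arguments": {"series": [{"gripper": 1.5,"travel": [-0.32,0.14,0],"rot": [0,0,0]},{"gripper": 1.5,"travel": [-0.33,0.15,0],"rot": [0,0,0]},{"gripper": 1.5,"travel": [-0.33,0.15,0],"rot": [0,0,0]},{"gripper": 1.5,"travel": [-0.34,0.13,0],"rot": [0,0,0]}]}}

```text
time_s: 25.88
tool_pos: [549.2, 187.8, 167.5]
ee_rot: [-3.142, 0.003, 2.971]
wrist_force: [-5.3, 4.1, 6.5]
finger_gap: 22.8
grip_force: 61.1
```

```bash
python3 -c "
from h import *
st()"
```

```text
t 25.875 th 100.76 r 71.54 z 167.5 Frad 5.0 Fcw -4.4
```

>>> {"name": "send_rows", "arguments": {"series": [{"gripper": 1.5,"travel": [-0.35,0.11,0],"rot": [0,0,0]}]}}

```text
time_s: 26.0
tool_pos: [552.9, 188.2, 167.5]
ee_rot: [-3.141, 0.003, 2.971]
wrist_force: [-4.5, 3.9, 5.4]
finger_gap: 22.3
grip_force: 61.0
```

```bash
python3 -c "
from h import *
st()"
```

```text
t 26.0 th 97.8 r 71.39 z 167.5 Frad 4.4 Fcw -4.0
```

>>> {"name": "send_rows", "arguments": {"series": [{"gripper": 1.5,"travel": [-0.25,0.07,0],"rot": [0,0,0]}]}}

```text
time_s: 26.12
tool_pos: [555.5, 188.4, 167.5]
ee_rot: [-3.141, 0.003, 2.971]
wrist_force: [-5.3, 3.1, 6.2]
finger_gap: 22.2
grip_force: 61.0
```

>>> {"name": "send_rows", "arguments": {"series": [{"gripper": 1.5,"travel": [-0.25,0.06,0],"rot": [0,0,0]}]}}

```text
time_s: 26.25
tool_pos: [558.0, 188.6, 167.5]
ee_rot: [-3.141, 0.003, 2.971]
wrist_force: [-4.7, 2.7, 4.9]
finger_gap: 22.4
grip_force: 61.0
```

>>> {"name": "send_rows", "arguments": {"series": [{"gripper": 1.5,"travel": [-0.25,0.05,0],"rot": [0,0,0]}]}}

```text
time_s: 26.38
tool_pos: [560.6, 188.6, 167.4]
ee_rot: [-3.141, 0.003, 2.971]
wrist_force: [-4.3, 2.8, 5.4]
finger_gap: 22.6
grip_force: 61.0
```

>>> {"name": "send_rows", "arguments": {"series": [{"gripper": 1.5,"travel": [-0.25,0.04,0],"rot": [0,0,0]}]}}

```text
time_s: 26.5
tool_pos: [563.1, 188.5, 167.4]
ee_rot: [-3.141, 0.003, 2.971]
wrist_force: [-3.9, 3.3, 5.2]
finger_gap: 22.5
grip_force: 61.0
```

>>> {"name": "send_rows", "arguments": {"series": [{"gripper": 1.5,"travel": [-0.25,0.03,0],"rot": [0,0,0]}]}}

```text
time_s: 26.62
tool_pos: [565.6, 188.4, 167.4]
ee_rot: [-3.141, 0.003, 2.971]
wrist_force: [-5.6, 2.1, 5.5]
finger_gap: 22.9
grip_force: 61.0
```

>>> {"name": "send_rows", "arguments": {"series": [{"gripper": 1.5,"travel": [-0.25,0.02,0],"rot": [0,0,0]}]}}

```text
time_s: 26.75
tool_pos: [568.1, 188.1, 167.4]
ee_rot: [-3.141, 0.003, 2.971]
wrist_force: [-4.5, 2.1, 5.3]
finger_gap: 23.0
grip_force: 61.0
```

>>> {"name": "send_rows", "arguments": {"series": [{"gripper": 1.5,"travel": [-0.25,0.02,0],"rot": [0,0,0]}]}}

```text
time_s: 26.88
tool_pos: [570.6, 187.8, 167.4]
ee_rot: [-3.141, 0.003, 2.971]
wrist_force: [-4.5, 2.1, 6.2]
finger_gap: 22.5
grip_force: 61.0
```

>>> {"name": "send_rows", "arguments": {"series": [{"gripper": 1.5,"travel": [-0.25,0,0],"rot": [0,0,0]}]}}

```text
time_s: 27.0
tool_pos: [573.0, 187.4, 167.4]
ee_rot: [-3.141, 0.003, 2.971]
wrist_force: [-4.8, 1.1, 4.9]
finger_gap: 22.4
grip_force: 61.0
```

>>> {"name": "send_rows", "arguments": {"series": [{"gripper": 1.5,"travel": [-0.25,0,0],"rot": [0,0,0]}]}}

```text
time_s: 27.12
tool_pos: [575.5, 186.9, 167.3]
ee_rot: [-3.141, 0.003, 2.971]
wrist_force: [-5.5, 1.6, 5.1]
finger_gap: 22.3
grip_force: 61.0
```

>>> {"name": "send_rows", "arguments": {"series": [{"gripper": 1.5,"travel": [-0.25,-0.01,0],"rot": [0,0,0]}]}}

```text
time_s: 27.25
tool_pos: [577.9, 186.3, 167.3]
ee_rot: [-3.141, 0.003, 2.971]
wrist_force: [-5.1, 0.8, 5.0]
finger_gap: 22.4
grip_force: 61.0
```

>>> {"name": "send_rows", "arguments": {"series": [{"gripper": 1.5,"travel": [-0.25,-0.02,0],"rot": [0,0,0]}]}}

```text
time_s: 27.38
tool_pos: [580.3, 185.7, 167.3]
ee_rot: [-3.141, 0.003, 2.971]
wrist_force: [-5.0, 0.5, 6.0]
finger_gap: 22.9
grip_force: 61.0
```

>>> {"name": "send_rows", "arguments": {"series": [{"gripper": 1.5,"travel": [-0.24,-0.04,0],"rot": [0,0,0]}]}}

```text
time_s: 27.5
tool_pos: [582.6, 184.9, 167.3]
ee_rot: [-3.141, 0.003, 2.971]
wrist_force: [-4.8, 0.9, 4.1]
finger_gap: 22.5
grip_force: 61.0
```

>>> {"name": "send_rows", "arguments": {"series": [{"gripper": 1.5,"travel": [-0.25,-0.05,0],"rot": [0,0,0]}]}}

```text
time_s: 27.62
tool_pos: [585.0, 184.0, 167.3]
ee_rot: [-3.141, 0.003, 2.971]
wrist_force: [-4.7, 2.0, 5.3]
finger_gap: 22.3
grip_force: 61.0
```

>>> {"name": "send_rows", "arguments": {"series": [{"gripper": 1.5,"travel": [-0.25,-0.06,0],"rot": [0,0,0]}]}}

```text
time_s: 27.75
tool_pos: [587.4, 183.0, 167.3]
ee_rot: [-3.141, 0.003, 2.971]
wrist_force: [-5.0, 1.1, 4.5]
finger_gap: 22.6
grip_force: 60.9
```

>>> {"name": "send_rows", "arguments": {"series": [{"gripper": 1.5,"travel": [-0.25,-0.07,0],"rot": [0,0,0]}]}}

```text
time_s: 27.88
tool_pos: [589.7, 181.9, 167.3]
ee_rot: [-3.141, 0.003, 2.971]
wrist_force: [-5.0, 3.0, 5.9]
finger_gap: 22.3
grip_force: 60.9
```

>>> {"name": "send_rows", "arguments": {"series": [{"gripper": 1.5,"travel": [-0.25,-0.08,0],"rot": [0,0,0]}]}}

```text
time_s: 28.0
tool_pos: [591.9, 180.9, 167.3]
ee_rot: [-3.141, 0.002, 2.971]
wrist_force: [-10.0, 5.6, 8.1]
finger_gap: 22.2
grip_force: 61.1
```

The force rose sharply, from 5 to 11 N. One very small step will confirm the stop.

>>> {"name": "send_rows", "arguments": {"series": [{"gripper": 1.5,"travel": [-0.08,-0.03,0],"rot": [0,0,0]}]}}

```text
time_s: 28.12
tool_pos: [592.2, 180.8, 167.3]
ee_rot: [-3.141, 0.001, 2.971]
wrist_force: [-11.8, 6.0, 7.6]
finger_gap: 22.5
grip_force: 61.2
```

Stop confirmed: only 0.3 of 0.85 mm was taken up, at about 13 N. I'll release and lift clear.

>>> {"name": "send_rows", "arguments": {"series": [{"gripper": 1.5,"travel": [0.05,0.02,0],"rot": [0,0,0]},{"gripper": 5.0,"travel": [0,0,0],"rot": [0,0,0]},{"gripper": 5.0,"travel": [0,0,0],"rot": [0,0,0]},{"gripper": 5.0,"travel": [0,0,-2],"rot": [0,0,0]},{"gripper": 5.0,"travel": [0,0,-4],"rot": [0,0,0]}]}}

```text
time_s: 28.75
tool_pos: [591.8, 180.1, 225.6]
ee_rot: [-3.138, -0.0, 2.971]
wrist_force: [0.3, -0.4, 0.6]
finger_gap: 49.8
grip_force: 0.0
```

>>> {"name": "send_rows", "arguments": {"series": [{"gripper": 5.0,"travel": [0,0,-4],"rot": [0,0,0]},{"gripper": 5.0,"travel": [2,-3,-1],"rot": [0,0,0]},{"gripper": 5.0,"travel": [2,-3,0],"rot": [0,0,0]},{"gripper": 5.0,"travel": [0,0,0],"rot": [0,0,0]}]}}

```text
time_s: 29.25
tool_pos: [541.8, 126.9, 277.1]
ee_rot: [-3.14, 0.003, 2.969]
wrist_force: [-0.1, 0.3, -0.3]
finger_gap: 50.0
grip_force: 0.0
```

```bash
python3 - <<'E'
from h import *
p,R,o=pose();print(p,o['time_s'],o['wrist_force'])
snap('wrist','w7');W=cloud(ld('w7'))
m=(W[...,2]>194)&(W[...,2]<208)&(abs(W[...,0]-592)<25)&(abs(W[...,1]-181)<25);q=W[m];print(len(q),np.median(q,0) if len(q) else '',cv2.minEnclosingCircle(q[:,:2].astype(np.float32)) if len(q) else '')
m=(W[...,2]>160)&(W[...,2]<172)&(abs(W[...,0]-562)<22)&(abs(W[...,1]-117)<22);q=W[m];print('boss',len(q),np.median(q,0) if len(q) else '')
cv2.imwrite('pics/c7.png',ld('w7')['im'][:,:,::-1])
snap('scene','s7');W=cloud(ld('s7'))
u=np.array([.983,-.18]);w=np.array([.18,.983])
for f in('s0','s7'):
    W=cloud(ld(f));d=W[...,:2]-[562.6,117.4];lx=d@u;ly=d@w-300
    m=(lx>72)&(lx<98)&(abs(ly)<95)&(W[...,2]>150)&(W[...,2]<200);q=W[m][:,2];print(f,len(q),np.median(q))
E
```

```text
[541.84464389 126.86596193 277.14141178] 29.25 [-0.07587815  0.304225   -0.28837146]
425 [586.28983912 181.57446618 202.12069   ] ((590.9524536132812, 180.1922607421875), 11.885767936706543)
boss 893 [559.79037327 117.49500317 166.11615412]
s0 613 162.67166780273416
s7 246 185.5812436947841
```

View pics/c7.png

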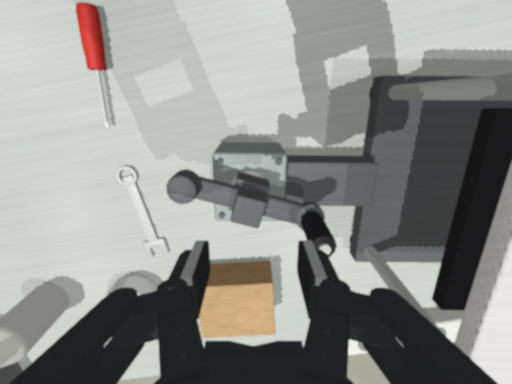

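The view shows the crank seated upright on the shaft: hub at (250,200), handle top at z=202.1 and boss at 166.1. The bystanders in view are undisturbed. The platen has risen 22.9 mm, against a gap of about 23 mm, so I'm handing in.

```bash
python3 -c "
from cell import ctrl
print(ctrl.finish_job())"
```

```text
the job is handed in; nothing more can be done
None
```

The job is handed in at about 29 s of the 72 s allowed: the crank is fully seated, and I wound it clockwise about 1035° until the drive stopped (about 13 N at the handle). The platen rose 22.9 mm against a gap of about 23 mm. I let go and moved the arm clear.

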